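Hang the belt door back on the wood lathe

TASK

The small grey door that covers the drive belt at the end of the wood lathe has been taken off and leans on its sloping wooden rest. Lift it off the rest, lower both of its hinge knuckles onto the two upright hinge pins at the end of the lathe until it sits fully down, swing it shut against the frame round the belt and let go. Leave the jar, the tin and the wooden blank where they are.

Things in the scene. Friction and masses are not known exactly. Their poses are not given: they have to be found in the camera images.
- lathe: Dark bench lathe, fixed. Origin: on the bench under the middle of the headstock's end face. z up, y straight out of that face, x along it to the hinge side. Headstock: box 180 (x) by 200, 225 mm high, at y < 0; bed runs on to y -657. A frame 12 mm proud of the face (x -63..59, z 74..206) surrounds the belt: the shut door lies on it, outer face to +y, free edge at x -66, y 18.
- pin_lower (a point): Foot of the lower hinge pin, at lathe x 78, y 18, z 82 mm; axes as lathe. Upright steel pin 10 mm in diameter, 24 mm tall from this point, the upper 8 mm tapering to a 3 mm tip. It stands on a bracket 22 mm wide (x), 10 mm thick, that juts 29 mm from the end face. The underside of a seated knuckle lies at this point.
- pin_upper (a point): Foot of the upper pin, 94 mm straight above the lower one, pin and bracket alike; axes as lathe. 84 mm are free between the lower pin's foot and the underside of this bracket, so the lower knuckle (22 mm tall) must come in from the side, above the lower pin and under this bracket, before the door is lowered.
- door_centre (a point): Centre of the grey door panel, 10 (x) by 130 (y) by 140 mm (z), 0.3 to 0.45 kg. x out of its outer face, y to the free edge, z to the top edge. Hinge axis: parallel to z at x 0, y -79. Grip at the plain top edge (z 70). Knob on the outer face at y 48, z -10, 18 mm out. At the start it leans: z 35 degrees off vertical, outer face obliquely up, top 50 mm free on both sides.
- knuckle_lower (a point): Centre of the underside of the door's lower hinge knuckle: a steel ring 22 mm in outer diameter, with a 14 mm bore right through, 22 mm tall, at x 0, y -79, z -58 mm from the door's centre (12 mm above its lower edge). Axes as door_centre.
- knuckle_upper (a point): The same point of the upper knuckle, alike, 94 mm further up the door.
- door_free_edge (a point): Middle of the door's free edge, 65 mm from its centre, 144 mm from the hinge axis; axes as door_centre. The hung door swings freely on the pins and stays where it is left. Seen from above it shuts by turning counter-clockwise, a quarter turn from standing straight out of the end face (door y along lathe y) to lying on the frame.
- rest: Sloping plywood rest, fixed, about 170 by 125 mm on the bench. Origin: on the bench, under its middle. Axes: z up, y along the ledge. Its board leans 35 degrees towards -x, top at about 105 mm; the ledge and its 8 mm lip are at the +x side.
- finish_jar: Amber jar, 60 mm across, 85 mm tall, bystander. Origin at the centre of its underside.
- paint_tin: White paint tin, 104 mm across, 120 mm tall, bystander. Origin at the centre of its underside.
- blank: Dark wooden turning blank lying on the bench, 130 by 24 by 24 mm, long in x, bystander. Origin at the centre of its underside.
There are look-alikes about, which are no part of the job. Of the things like the part that bears door_centre, leave any that is red; of the rest the smaller one is meant.

How it is judged:
By the outcome, as a careful person would: the job done as asked, in the order asked, and still so for the second after the job is handed in, with the robot touching nothing.
It also fails if it takes over 62 s, if anything falls off the work surface, if the arm or the gripper's body presses on something with over 40 N, if the wrist force passes 120 N, or if a joint passes its speed limit or range.

ROBOT

A 7-joint arm with a two-finger parallel gripper is mounted at the origin on the work surface. World frame = base frame: x ahead of the robot, y to its left, z up, the work surface at z = 0. Lengths are in m, angles in rad, forces in N, time in s.
With the tool pointing down it reaches from about 0.4 to 0.875 m from the base axis. Payload 19.3 kg.
Tool frame: the origin (TCP) lies between the finger pads; the fingertips stand 17 mm ahead of it and the grasp point (between the pads) lies 2 mm behind it; x points along the fingers, y is the direction in which the jaws open and shut, and the axes are right-handed (so a half turn about x gives the same grasp; the last joint's range is limited). The gripper opens to 85 mm and grips with 20 to 120 N. Pads are 22 mm wide; open, the fingers measure 114 mm over their backs; the gripper's body (76 mm by 85 mm) begins 54 mm behind the grasp point. The pads swing forward as they close: fully open they stand 13 mm farther back than shut.
Start: joints at [1.077, 0.521, -0.036, 1.599, 0.021, 1.021, -0.113], TCP at [0.257, -0.57, 0.248] pointing down, gripper open.
Joint ranges: [-2.91, 2.91], [-0.3, 2.13], [-1.5, 1.42], [0.17, 2.43], [-1.26, 4.41], [0.16, 1.93], [-2.52, 2.52]. Speed limits (rad/s): [1.89, 1.89, 2.39, 2.39, 3.01, 3.01, 3.01].

INTERFACE

Orientations are given as [roll, pitch, yaw] about the fixed x, y, z axes, in that order (R = Rz(yaw) Ry(pitch) Rx(roll)).
In Python, from workcell import bot gives the robot as it stands.
- The arm moves only by the shell command python3 -m creep 'ROWS' [FORCE]. ROWS is JSON, a list of rows, each an object of numbers: "wx", "wy", "wz": the turn, a rotation vector about the tool's x, y, z in degrees; "tx", "ty", "tz": the shift along the tool's x, y, z in m; "claw": the closure, from 0 (fully open) to 1 (shut). A call has 1 to 8 rows; each row is the pose to reach, as a shift and turn from the pose measured when the call began, along the tool's axes at that moment; what a row does not reach only later rows make up. A row lasts 1/10 s, in which the tool goes at most 50 mm and 8.59 degrees, less where a joint would pass 70% of its speed; a pose out of reach is approached as far as the arm can. A call with a gripper value outside its range is refused whole. The fingers move at their own pace and stop on an object; FORCE is the grip in N (left out, the last holds). Time passes only in rows, so rows that repeat a pose let the fingers close. It gives the time, the measured TCP pose, the force and the opening at its end, in the units of the state.
- bot.observe(): the state, without advancing time (a new reading comes with each control period).
- bot.grab_frame(name): name is "scene" or "top" or "wrist"; returns the picture (480x640x3 uint8, blue, green, red); there is no depth.
- bot.get_calibration(name): a dict with "fx", "fy", "cx", "cy" (pixels), "R" (3x3) and "t" (3): a world point X has camera coordinates R X + t. Camera axes: x right, y down, z forward; pixel columns grow to the right and rows downward; lengths in m; the calibration is good to about 2 mm. A picture is of the moment at which its call begins: read the wrist's pose just before it. get_calibration takes no time and is no camera call; for the wrist camera it gives the pose at the moment of the call.
- bot.job_done(): hands the job in, once; it reports no verdict.
The state is a dict: "clock": time; "qpos": joint angles; "qd": joint speeds; "joint_efforts": joint torques, N m; "position": TCP position; "tool_rot": TCP orientation; "force": force on the tool from outside, world axes, zero at the start; "moment": the same for the moment, N m; "grip_width": finger opening in m.
Only numpy, scipy, OpenCV 4.12 (cv2) and the standard library are available. Lean on these libraries where they do the work, as an engineer would, in place of code of your own. Each camera call takes 0.05 s, during which the arm holds its last target.

## Working session

There is one attempt and no reset: what is moved stays moved. The work goes in short steps, Python scripts to look and compute and a shell command to move; the robot and the scene stay as the last step left them, time stands still between calls to the robot, and variables do not carry over. Pictures are saved under pics/ and viewed, and the job is handed in when it is done.

```bash
ls; mkdir -p pics; python3 - <<'E'
from workcell import bot
import cv2
print(bot.observe())
for n in ["scene","top","wrist"]:
    c=bot.get_calibration(n); print(n,c)
    cv2.imwrite(f"pics/{n}0.png",bot.grab_frame(n))
E
```

```text
pics
{'clock': 0.0, 'qpos': array([ 1.07679574,  0.52203386, -0.03631051,  1.60001891,  0.02117456,
        1.02109791, -0.1128144 ]), 'qd': array([-0.00078403, -0.00112018, -0.0004243 , -0.00083394, -0.00149587,
       -0.00079756,  0.00117124]), 'joint_efforts': array([ 5.42031266e-04, -9.27111697e+01,  1.98046647e+00, -3.69933915e+01,
        1.79820863e-02,  8.27897602e-03, -2.42181000e-05]), 'position': array([ 0.25684628, -0.56942485,  0.24770963]), 'tool_rot': array([-1.51015661,  1.56962232,  2.05518451]), 'force': array([ 0.76238655, -0.32202091, -0.22906146]), 'moment': array([ 0.01349884, -0.00626843,  0.00447986]), 'grip_width': 0.08530346835315201}
scene {'fx': 577.9426807138311, 'fy': 577.9426807138311, 'cx': 308.6150206069307, 'cy': 241.21115271358806, 'R': array([[-0.53272624,  0.84603579,  0.02064438],
       [ 0.45013968,  0.30392939, -0.83964349],
       [-0.71664288, -0.43800727, -0.54274544]]), 't': array([ 0.09227263, -0.1514328 ,  1.65891333])}
top {'fx': 515.2390386604186, 'fy': 515.2390386604186, 'cx': 321.17211905529064, 'cy': 242.6291908971074, 'R': array([[ 0.01537042, -0.99979832,  0.01292589],
       [-0.98646377, -0.01727363, -0.16306704],
       [ 0.16325743, -0.01024451, -0.98653032]]), 't': array([0.14824171, 0.45479031, 1.06366564])}
wrist {'fx': 417.4934693830676, 'fy': 417.4934693830676, 'cx': 319.13451733160304, 'cy': 238.12205496825862, 'R': array([[ 0.41120229, -0.91154314, -0.00133551],
       [-0.87692919, -0.3959868 ,  0.27237777],
       [-0.24881294, -0.11083121, -0.96218946]]), 't': array([-0.62373736, -0.03623296,  0.37856522])}
```

View pics/scene0.png

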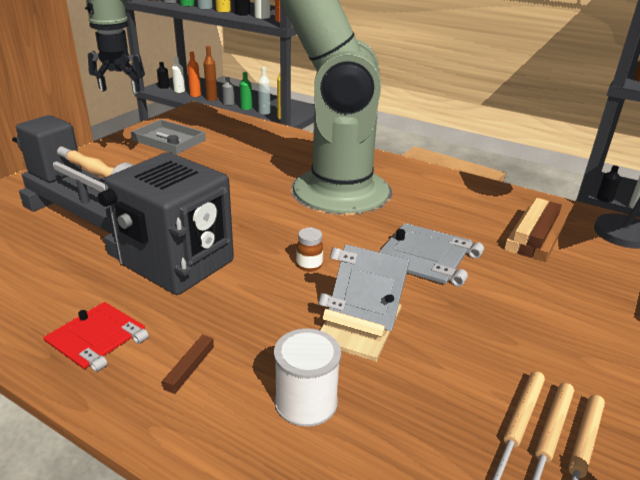

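View pics/top0.png

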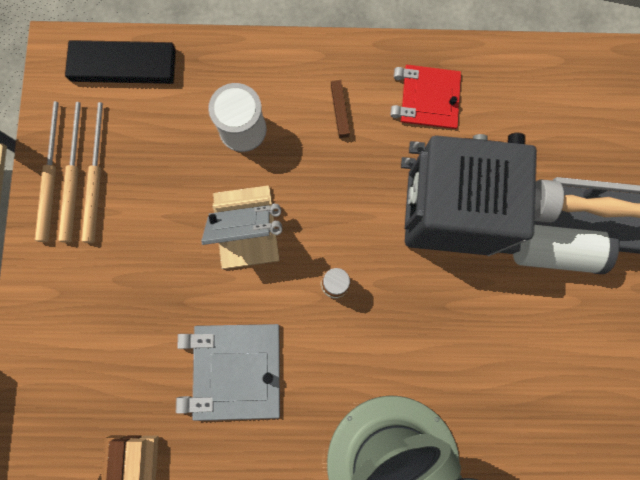

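View pics/wrist0.png

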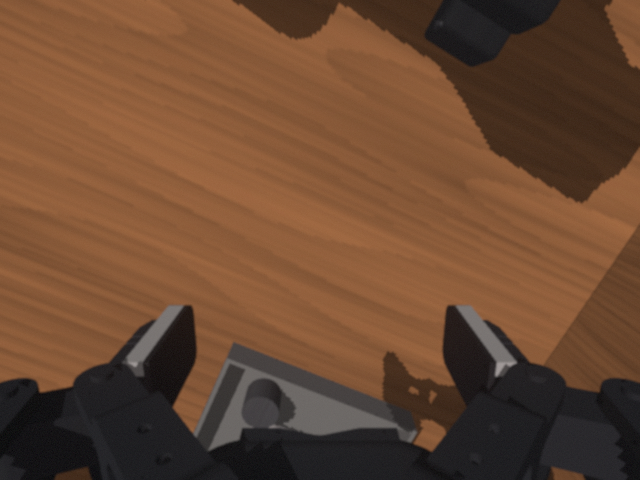

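Candidates for the door: red one flat on the bench (scene 95,333 / top 431,97), a large grey one flat (scene 430,252 / top 236,372), and the small grey one leaning on the plywood rest (scene 368,287 / top 240,224). I choose the leaning one because it is grey and smaller. Next is a close crop to check it.

```bash
cat > h.py <<'E'
import numpy as np, cv2
from scipy.spatial.transform import Rotation as Ro
from workcell import bot
def cal(n):
    c=bot.get_calibration(n); return c
def ray(c,u,v):
    R=np.array(c['R']);t=np.array(c['t'])
    d=R.T@np.array([(u-c['cx'])/c['fx'],(v-c['cy'])/c['fy'],1]); return -R.T@t,d/np.linalg.norm(d)
def plane(c,u,v,z):
    o,d=ray(c,u,v); return o+d*(z-o[2])/d[2]
def tri(rs):
    A=np.zeros((3,3));b=np.zeros(3)
    for o,d in rs:
        P=np.eye(3)-np.outer(d,d);A+=P;b+=P@o
    X=np.linalg.solve(A,b)
    return X,[np.linalg.norm((np.eye(3)-np.outer(d,d))@(X-o)) for o,d in rs]
def proj(c,X):
    p=np.array(c['R'])@np.array(X)+c['t']; return np.array([c['fx']*p[0]/p[2]+c['cx'],c['fy']*p[1]/p[2]+c['cy']])
def crop(src,dst,x0,y0,x1,y1,k):
    im=cv2.imread(src)[y0:y1,x0:x1]; im=cv2.resize(im,None,fx=k,fy=k,interpolation=cv2.INTER_CUBIC)
    for g in range((x0//10+1)*10,x1,10): 
        cv2.line(im,((g-x0)*k,0),((g-x0)*k,5 if g%50 else 14),(0,255,255),1)
        if g%20==0: cv2.putText(im,str(g),((g-x0)*k-8,24),0,.35,(0,255,255),1)
    for g in range((y0//10+1)*10,y1,10):
        cv2.line(im,(0,(g-y0)*k),(5,(g-y0)*k),(0,255,255),1)
        if g%20==0: cv2.putText(im,str(g),(8,(g-y0)*k+4),0,.35,(0,255,255),1)
    cv2.imwrite(dst,im)
E
python3 - <<'E'
from h import *
crop('pics/scene0.png','pics/s_door.png',310,230,490,365,4)
crop('pics/top0.png','pics/t_door.png',190,175,310,275,6)
crop('pics/scene0.png','pics/s_lathe.png',100,145,250,295,4)
crop('pics/top0.png','pics/t_lathe.png',390,125,550,260,5)
E
```

```text
(no output)
```

View pics/s_door.png

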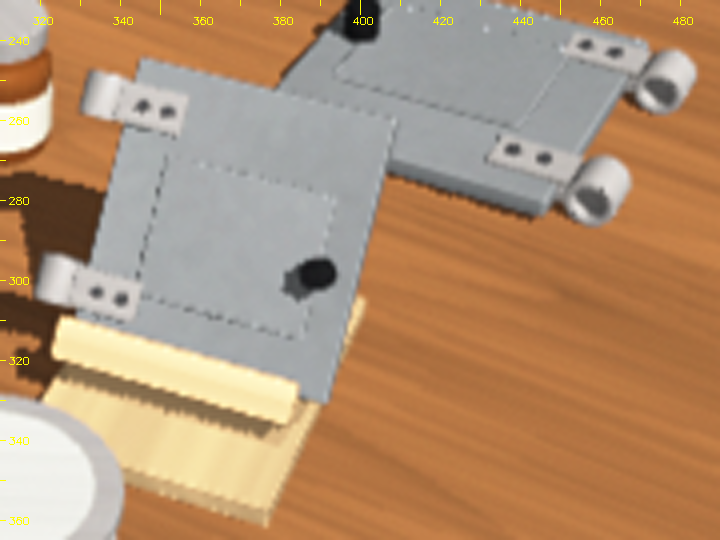

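View pics/t_door.png

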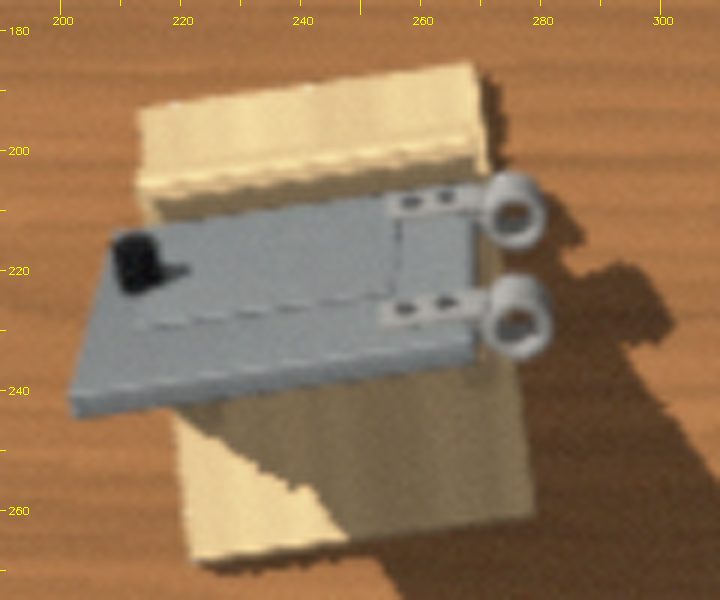

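View pics/s_lathe.png

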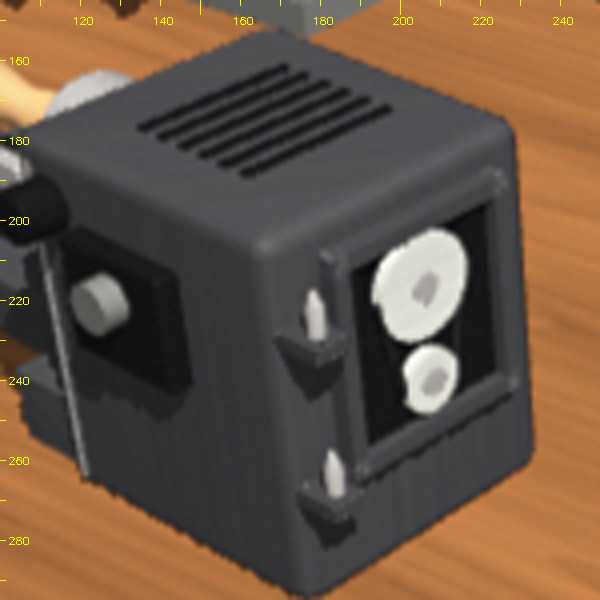

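View pics/t_lathe.png

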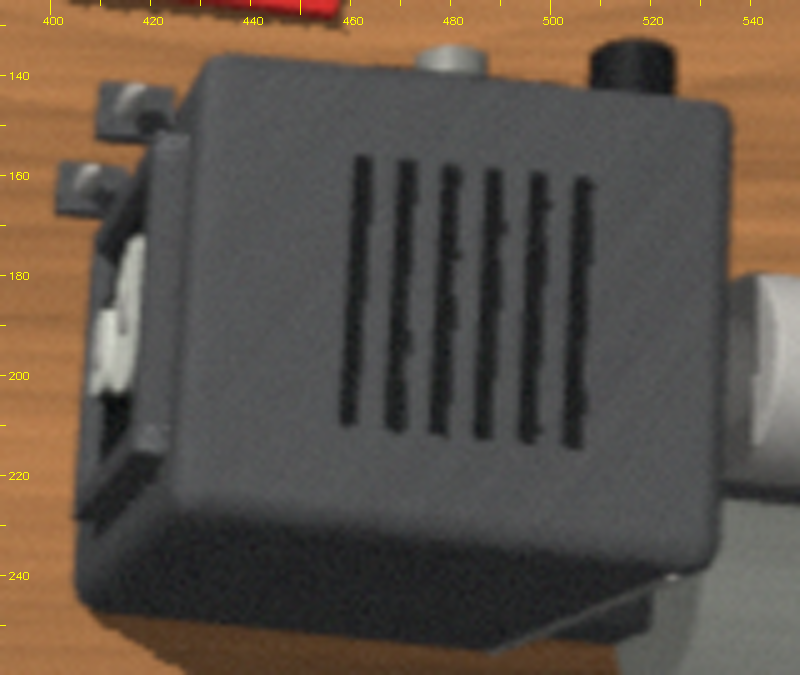

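```bash
python3 - <<'E'
from h import *
np.set_printoptions(precision=4,suppress=True)
s=cal('scene');t=cal('top')
print('campos',ray(s,0,0)[0],ray(t,0,0)[0])
P={}
def T(n,a,b):
    X,r=tri([ray(s,*a),ray(t,*b)]);P[n]=X;print(n,X,np.round(r,4))
T('top_hinge',(345.5,244.5),(269,232.8))
T('top_free',(409,259.75),(202.2,240.5))
T('pinU A',(178.5,217.5),(415.6,143)); T('pinU B',(178.5,217.5),(408,159.4))
T('pinL A',(183,257.5),(415.6,143)); T('pinL B',(183,257.5),(408,159.4))
T('corner hs front-hinge top',(165,206),(432,137))
T('knob',(389.2,298.5),(213,217))
d=P['top_free']-P['top_hinge'];print(np.linalg.norm(d),np.degrees(np.arctan2(d[1],d[0])))
# check z=0.206/0.. frame & pins on known heights
for n,u,v in [('A',415.6,143),('B',408,159.4)]:
    print(n,plane(t,u,v,.2),plane(t,u,v,.106))
print(plane(s,178.5,217.5,.2),plane(s,183,257.5,.106))
# headstock top edges
for uv in [(432,136.5),(425,228),(536,146),(532,239)]: print(uv,plane(t,*uv,.225))
for uv in [(175,294.0),(233,258)]: print('bot',plane(s,*uv,0))
print('lathe hs top corners scene',[plane(s,*uv,.225) for uv in [(165,206),(228,175)]])
E
```

```text
campos [1.3062 0.6946 0.7713] [0.2727 0.167  1.1216]
top_hinge [0.4513 0.2575 0.1471] [0.0002 0.0002]
top_free [0.4334 0.3848 0.1493] [0.0009 0.0009]
pinU A [ 0.6194 -0.0187  0.1988] [0.0017 0.0017]
pinU B [ 0.601  -0.0185  0.1853] [0.0162 0.0162]
pinL A [ 0.6385 -0.0204  0.1213] [0.0142 0.0142]
pinL B [ 0.6187 -0.0208  0.1043] [0.0011 0.0011]
corner hs front-hinge top [ 0.6247 -0.0456  0.218 ] [0.002 0.002]
knob [0.4921 0.3779 0.0914] [0.0004 0.0004]
0.12851946485387597 97.987810822582
A [ 0.6179 -0.017   0.2   ] [ 0.6531 -0.0357  0.106 ]
B [ 0.5855 -0.0023  0.2   ] [ 0.6174 -0.0195  0.106 ]
[ 0.621  -0.0193  0.2   ] [ 0.6207 -0.0202  0.106 ]
(432, 136.5) [ 0.6216 -0.0423  0.225 ]
(425, 228) [ 0.4507 -0.0264  0.225 ]
(536, 146) [ 0.6072 -0.2328  0.225 ]
(532, 239) [ 0.4342 -0.2165  0.225 ]
bot [ 0.6236 -0.054   0.    ]
bot [ 0.4482 -0.0362  0.    ]
lathe hs top corners scene [array([ 0.6334, -0.0388,  0.225 ]), array([ 0.4627, -0.0236,  0.225 ])]
```

```bash
cat >> h.py <<'E'
def pose(s=None):
    s=s or bot.observe(); return np.array(s['position']),Ro.from_euler('xyz',s['tool_rot']).as_matrix()
def goal(p,R,msg=''):
    """tool-frame shift and rotvec(deg) from present pose to world pose p,R"""
    p0,R0=pose(); sh=R0.T@(np.array(p)-p0); rv=np.degrees(Ro.from_matrix(R0.T@R).as_rotvec())
    print(msg,'t',np.round(sh,4),'w',np.round(rv,2),'|t|',round(np.linalg.norm(sh),3),'|w|',round(np.linalg.norm(rv),1)); return sh,rv
def doorR(yaw,lean):
    return (Ro.from_euler('z',yaw,degrees=True)*Ro.from_euler('y',-lean,degrees=True)).as_matrix()
def toolR(D,flip=1):
    x=-D[:,2]; y=flip*D[:,0]; return np.column_stack([x,y,np.cross(x,y)])
E
python3 - <<'E'
from h import *
np.set_printoptions(precision=4,suppress=True)
p,R=pose();print(R)
w=cal('wrist');o,d=ray(w,w['cx'],w['cy']);print('cam in tool',R.T@(o-p),'dir',R.T@d)
D=doorR(8,35);print(D)
top=np.array([.4424,.3212,.148])
g=top-.005*D[:,0]-.016*D[:,2]; print('grasp',g)
c=top-.005*D[:,0]-.07*D[:,2]
print('knob pred',c+D@[.023,.048,-.01])
for f in (1,-1):
    T=toolR(D,f); tcp=g+.002*T[:,0]
    print(f,tcp);goal(tcp,T,'grasp');goal(tcp-.12*T[:,0],T,'pre')
    goal([.5,.05,.42],toolR(doorR(0,0),f),'view')
E
```

```text
[[-0.0004  0.4112 -0.9115]
 [ 0.0008 -0.9115 -0.4112]
 [-1.     -0.0009  0.0001]]
cam in tool [-0.1255 -0.0006 -0.0683] dir [ 0.9622 -0.0003  0.2723]
[[ 0.8112 -0.1392 -0.568 ]
 [ 0.114   0.9903 -0.0798]
 [ 0.5736  0.      0.8192]]
grasp [0.4474 0.3219 0.132 ]
knob pred [0.4958 0.3772 0.0928]
1 [0.4486 0.3221 0.1304]
grasp t [ 0.1181 -0.7338 -0.5413] w [-71.29  22.45  30.02] |t| 0.919 |w| 80.5
pre t [ 0.0198 -0.7532 -0.4753] w [-71.29  22.45  30.02] |t| 0.891 |w| 80.5
view t [-0.1718 -0.4649 -0.4763] w [-65.72  -0.03   0.05] |t| 0.687 |w| 65.7
-1 [0.4486 0.3221 0.1304]
grasp t [ 0.1181 -0.7338 -0.5413] w [102.51  32.37 -24.21] |t| 0.919 |w| 110.2
pre t [ 0.0198 -0.7532 -0.4753] w [102.51  32.37 -24.21] |t| 0.891 |w| 110.2
view t [-0.1718 -0.4649 -0.4763] w [114.28   0.05   0.03] |t| 0.687 |w| 114.3
```

```bash
python3 -m creep '[{"tx":-0.05},{"tx":-0.10,"wx":-8},{"tx":-0.13,"ty":-0.03,"tz":-0.03,"wx":-16},{"tx":-0.15,"ty":-0.06,"tz":-0.06,"wx":-24},{"tx":-0.17,"ty":-0.09,"tz":-0.09,"wx":-32},{"tx":-0.17,"ty":-0.12,"tz":-0.12,"wx":-40},{"tx":-0.17,"ty":-0.15,"tz":-0.15,"wx":-48},{"tx":-0.17,"ty":-0.18,"tz":-0.18,"wx":-56}]'; python3 -c "
from h import *
s=bot.observe();print(s['clock'],s['qpos'],s['force']);goal([.52,.08,.42],toolR(doorR(0,0)))"
```

```text
0.15 [ 1.07680704  0.52190301 -0.03631138  1.59983858  0.02118207  1.02110819
 -0.11278728] [-0.32706239  0.31459977  0.20662021]
 t [-0.1717 -0.484  -0.5069] w [-6.572e+01 -3.000e-02  5.000e-02] |t| 0.722 |w| 65.7$[0]: bad value
```

```bash
python3 -m creep '[{"wx":0,"wy":0,"wz":0,"tx":-0.05,"ty":0,"tz":0,"claw":0.3},{"wx":-8,"wy":0,"wz":0,"tx":-0.10,"ty":0,"tz":0,"claw":0.5},{"wx":-16,"wy":0,"wz":0,"tx":-0.13,"ty":-0.03,"tz":-0.03,"claw":0.5},{"wx":-24,"wy":0,"wz":0,"tx":-0.15,"ty":-0.06,"tz":-0.06,"claw":0.5},{"wx":-32,"wy":0,"wz":0,"tx":-0.17,"ty":-0.09,"tz":-0.09,"claw":0.5},{"wx":-40,"wy":0,"wz":0,"tx":-0.17,"ty":-0.12,"tz":-0.12,"claw":0.5},{"wx":-48,"wy":0,"wz":0,"tx":-0.17,"ty":-0.15,"tz":-0.15,"claw":0.5},{"wx":-56,"wy":0,"wz":0,"tx":-0.17,"ty":-0.18,"tz":-0.18,"claw":0.5}]'; python3 -c "
from h import *
s=bot.observe();print(s['clock'],s['qpos'],s['force'],s['grip_width']);goal([.52,.08,.42],toolR(doorR(0,0)))"
```

```text
clock: 0.95
position: [0.3472, -0.3298, 0.4181]
tool_rot: [-2.048, 1.57, 2.501]
force: [1.0, -1.2, 0.1]
grip_width: 0.0432
0.95 [ 0.91658446  0.14845788 -0.32227268  1.70336869  0.04863807  1.29817086
  0.42053795] [ 1.00617895 -1.18615885  0.096281  ] 0.043206400646586554
 t [-0.0019  0.1036 -0.4325] w [-9.39 -0.02  0.03] |t| 0.445 |w| 9.4
```

Grip is half closed and the arm lags only a little. On to the viewing pose over the lathe's end.

```bash
python3 -m creep '[{"wx":-2,"wy":0,"wz":0,"tx":0,"ty":0.012,"tz":-0.045,"claw":0.5},{"wx":-4,"wy":0,"wz":0,"tx":0,"ty":0.024,"tz":-0.095,"claw":0.5},{"wx":-6,"wy":0,"wz":0,"tx":0,"ty":0.036,"tz":-0.145,"claw":0.5},{"wx":-8,"wy":0,"wz":0,"tx":0,"ty":0.048,"tz":-0.195,"claw":0.5},{"wx":-9.4,"wy":0,"wz":0,"tx":0,"ty":0.06,"tz":-0.245,"claw":0.5},{"wx":-9.4,"wy":0,"wz":0,"tx":0,"ty":0.072,"tz":-0.295,"claw":0.5},{"wx":-9.4,"wy":0,"wz":0,"tx":0,"ty":0.084,"tz":-0.34,"claw":0.5},{"wx":-9.4,"wy":0,"wz":0,"tx":0,"ty":0.096,"tz":-0.385,"claw":0.5}]';python3 -m creep '[{"wx":0,"wy":0,"wz":0,"tx":0,"ty":0.01,"tz":-0.03,"claw":0.5},{"wx":0,"wy":0,"wz":0,"tx":0,"ty":0.01,"tz":-0.04,"claw":0.5},{"wx":0,"wy":0,"wz":0,"tx":0,"ty":0.01,"tz":-0.04,"claw":0.5}]'; python3 - <<'E'
from h import *
s=bot.observe();print(s['clock'],s['qpos'],s['qd'])
import pickle
w=cal('wrist');pickle.dump(w,open('w1.pkl','wb'));cv2.imwrite('pics/w1.png',bot.grab_frame('wrist'))
E
```

```text
clock: 1.75
position: [0.505, 0.0359, 0.4183]
tool_rot: [-2.432, 1.571, 2.28]
force: [0.9, -1.2, 0.2]
grip_width: 0.0426
clock: 2.05
position: [0.5148, 0.0772, 0.4179]
tool_rot: [-2.082, 1.57, 2.633]
force: [-0.4, -0.3, 0.2]
grip_width: 0.0426
2.05 [ 0.27349106  0.26586174 -0.67892197  1.59647649  0.1694893   1.34015308
 -0.42512837] [ 0.044687   -0.01761517  0.0309783   0.01374233 -0.00097247  0.00069606
  0.03351919]
```

View pics/w1.png

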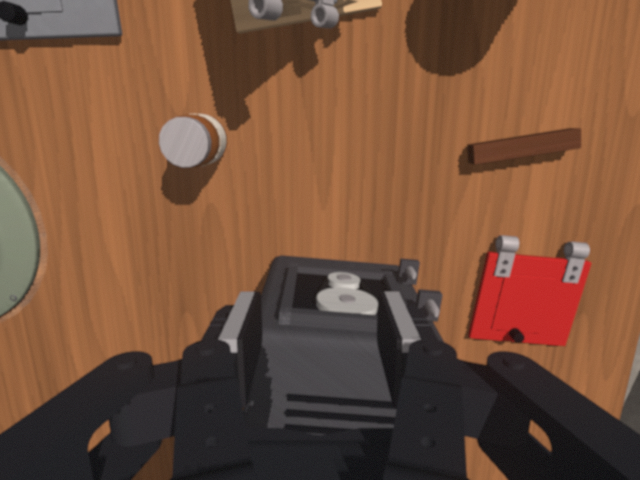

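```bash
python3 - <<'E'
from h import *
crop('pics/w1.png','pics/w1c.png',260,240,460,345,4)
E
```

```text
(no output)
```

View pics/w1c.png

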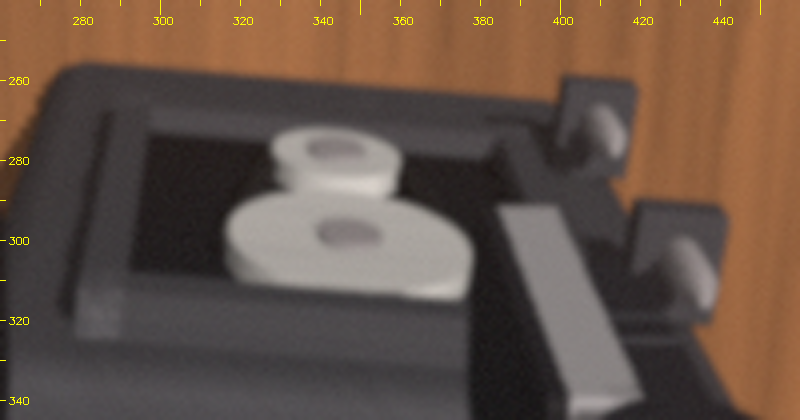

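```bash
python3 - <<'E'
from h import *
import pickle
np.set_printoptions(precision=4,suppress=True)
s=cal('scene');t=cal('top');w=pickle.load(open('w1.pkl','rb'))
print('U',tri([ray(s,178.5,217.5),ray(t,415.6,143),ray(w,437.5,315)]))
print('L',tri([ray(s,183,257.5),ray(t,408,159.4),ray(w,414.5,277)]))
print(plane(w,437.5,315,.2),plane(w,414.5,277,.106))
a=plane(w,418.75,290,.176);b=plane(w,441.75,291.5,.176);print(a,b,np.linalg.norm(b-a),np.degrees(np.arctan2(*(b-a)[1::-1])),(a+b)/2)
a=plane(w,400.5,258.75,.082);b=plane(w,419,260,.082);print(a,b,np.linalg.norm(b-a),np.degrees(np.arctan2(*(b-a)[1::-1])),(a+b)/2)
# face bottom top edge of frame: frame far edge line  y=12 z=74: crop (110,107)->(555,140)?
a=plane(w,280,256.5,.225);b=plane(w,395,265,.225);print('hs top line',a,b,np.degrees(np.arctan2(*(b-a)[1::-1])))
im=cv2.imread('pics/top0.png')
# slots on headstock for yaw in top view
m=(cv2.cvtColor(im,cv2.COLOR_BGR2GRAY)<22).astype(np.uint8); m[:,:455]=0;m[:,512:]=0;m[:150]=0;m[222:]=0
for c in cv2.findContours(m,cv2.RETR_EXTERNAL,cv2.CHAIN_APPROX_NONE)[0]:
    if len(c)>60:
        q=c.reshape(-1,2); lo=q[q[:,1]<=q[:,1].min()+1].mean(0);hi=q[q[:,1]>=q[:,1].max()-1].mean(0)
        A=plane(t,*lo,.225);B=plane(t,*hi,.225);d=A-B;print('slot',A,B,np.degrees(np.arctan2(d[1],d[0])))
E
```

```text
U (array([ 0.6197, -0.0197,  0.1997]), [np.float64(0.000755016894137523), np.float64(0.002951699308029326), np.float64(0.0025560068530726954)])
L (array([ 0.6194, -0.0211,  0.1049]), [np.float64(0.0002963524384374982), np.float64(0.0019818310902502425), np.float64(0.0017034848182129044)])
[ 0.6206 -0.0223  0.2   ] [ 0.6205 -0.022   0.106 ]
[ 0.6083 -0.0082  0.176 ] [ 0.6302 -0.0096  0.176 ] 0.02197541265105925 -3.8714775739836025 [ 0.6192 -0.0089  0.176 ]
[ 0.6086 -0.0086  0.082 ] [ 0.6302 -0.0101  0.082 ] 0.021702259655006433 -3.930830458091176 [ 0.6194 -0.0093  0.082 ]
hs top line [0.4823 0.0412 0.225 ] [0.575  0.0342 0.225 ] -4.328875842490457
```

```bash
cat >> h.py <<'E'
LY=-4.3
PIN=np.array([.6195,-.0205])
DOORTOP=np.array([.4424,.3212,.148]); DY=8.
def graspR():
    D=doorR(DY,35);T=toolR(D); g=DOORTOP-.005*D[:,0]-.016*D[:,2]; return g+.002*T[:,0],T
E
python3 - <<'E'
from h import *
tcp,T=graspR(); goal(tcp-.14*T[:,0],T,'pre')
E
```

```text
pre t [ 0.173  -0.1456 -0.2353] w [-7.74  2.45 34.98] |t| 0.326 |w| 35.9
```

```bash
python3 -m creep '[{"wx":-1,"wy":0.3,"wz":5,"tx":0.015,"ty":-0.02,"tz":-0.035,"claw":0.5},{"wx":-2,"wy":0.7,"wz":10,"tx":0.035,"ty":-0.04,"tz":-0.07,"claw":0.5},{"wx":-3.5,"wy":1,"wz":16,"tx":0.06,"ty":-0.065,"tz":-0.105,"claw":0.5},{"wx":-5,"wy":1.5,"wz":22,"tx":0.09,"ty":-0.09,"tz":-0.145,"claw":0.5},{"wx":-6,"wy":2,"wz":28,"tx":0.12,"ty":-0.11,"tz":-0.18,"claw":0.5},{"wx":-7.7,"wy":2.4,"wz":35,"tx":0.15,"ty":-0.13,"tz":-0.21,"claw":0.5},{"wx":-7.7,"wy":2.4,"wz":35,"tx":0.173,"ty":-0.146,"tz":-0.235,"claw":0.5},{"wx":-7.7,"wy":2.4,"wz":35,"tx":0.173,"ty":-0.146,"tz":-0.235,"claw":0.5}]'; python3 - <<'E'
from h import *
s=bot.observe();print(s['clock'],s['qpos'],s['qd'])
tcp,T=graspR(); goal(tcp-.14*T[:,0],T,'pre')
import pickle
w=cal('wrist');pickle.dump(w,open('w2.pkl','wb'));cv2.imwrite('pics/w2.png',bot.grab_frame('wrist'))
E
```

```text
clock: 2.9
position: [0.3955, 0.267, 0.2756]
tool_rot: [1.54, 0.985, 0.092]
force: [0.8, -0.4, -0.2]
grip_width: 0.0426
2.9 [-0.24326154  0.1560798  -0.83625208  2.28351028  1.06641963  0.68377438
 -1.76831764] [-0.83402792  0.41089047 -0.09406141  0.38264437  1.52116854  0.2070536
 -2.09080531]
pre t [ 0.0131 -0.034  -0.0472] w [-0.52  1.53  1.43] |t| 0.06 |w| 2.2
```

View pics/w2.png

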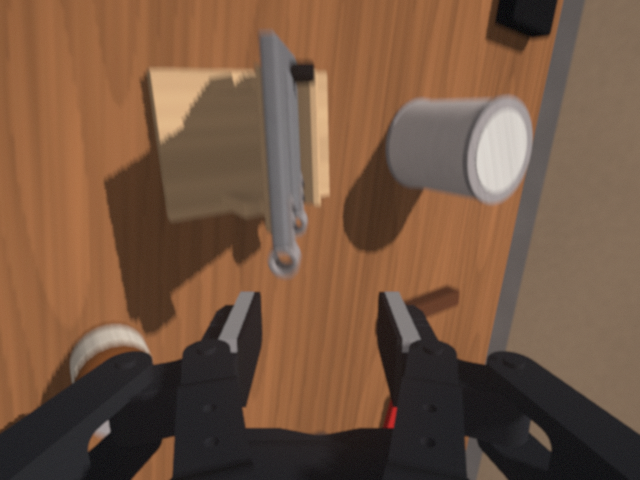

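```bash
python3 -m creep '[{"wx":-0.5,"wy":1.5,"wz":1.4,"tx":0.006,"ty":-0.017,"tz":-0.024,"claw":0.5},{"wx":-0.5,"wy":1.5,"wz":1.4,"tx":0.013,"ty":-0.034,"tz":-0.047,"claw":0.5},{"wx":-0.5,"wy":1.5,"wz":1.4,"tx":0.013,"ty":-0.034,"tz":-0.047,"claw":0.5},{"wx":-0.5,"wy":1.5,"wz":1.4,"tx":0.013,"ty":-0.034,"tz":-0.047,"claw":0.5}]'; python3 - <<'E'
from h import *
s=bot.observe();print(s['clock'],s['qpos'],s['qd'])
tcp,T=graspR(); goal(tcp-.14*T[:,0],T,'pre')
import pickle
w=cal('wrist');pickle.dump(w,open('w3.pkl','wb'));cv2.imwrite('pics/w3.png',bot.grab_frame('wrist'))
crop('pics/w3.png','pics/w3c.png',220,60,380,260,4)
E
```

```text
clock: 3.35
position: [0.3672, 0.3123, 0.2429]
tool_rot: [1.576, 0.961, 0.142]
force: [-0.1, -0.4, -0.0]
grip_width: 0.0428
3.35 [-0.39847809  0.26485261 -0.8624421   2.3100899   1.24591978  0.77548112
 -2.0715085 ] [ 0.02298672 -0.02345731  0.00456451 -0.00200427 -0.00442226 -0.00540688
  0.00634744]
pre t [-0.0009  0.0026  0.0016] w [-0.17 -0.08  0.07] |t| 0.003 |w| 0.2
```

View pics/w3.png

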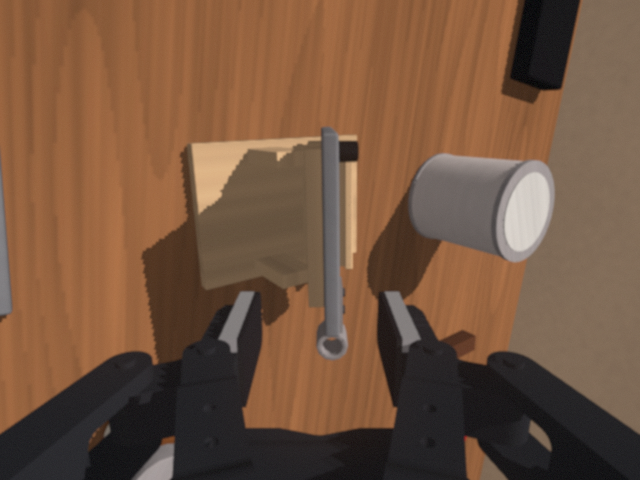

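View pics/w3c.png

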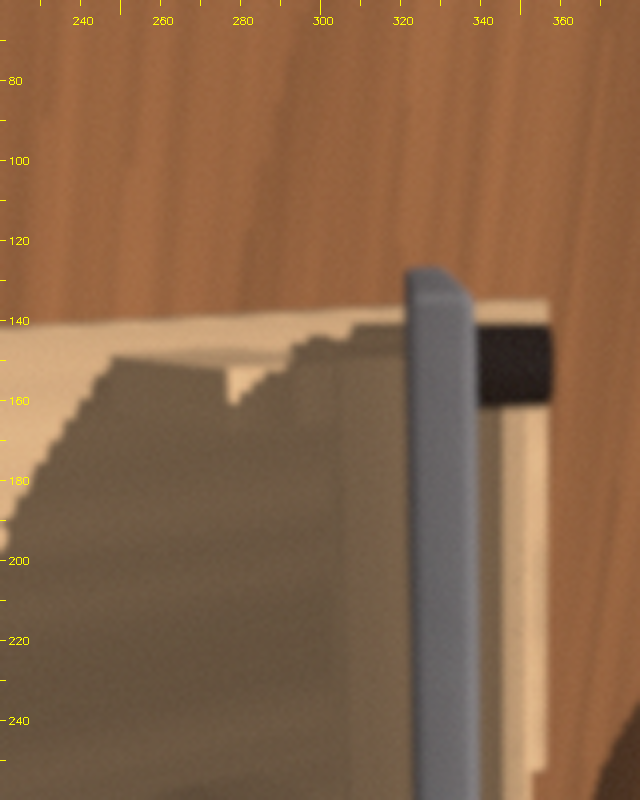

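```bash
python3 - <<'E'
from h import *
import pickle
np.set_printoptions(precision=4,suppress=True)
s=cal('scene');t=cal('top');w=pickle.load(open('w3.pkl','rb'))
crop('pics/w3.png','pics/w3d.png',280,270,400,370,6)
F,r=tri([ray(s,409,259.75),ray(t,202.2,240.5),ray(w,338,134)]);print(F,np.round(r,4))
H,r=tri([ray(s,345.5,244.5),ray(t,269,232.8),ray(w,341.5,336)]);print(H,np.round(r,4))
d=F-H;print(np.linalg.norm(d),np.degrees(np.arctan2(d[1],d[0])),d[2],(F+H)/2)
p,R=pose()
for X in (F,H,(F+H)/2): print('in tool',R.T@(X-p))
print('pred door mid proj',proj(w,DOORTOP))
E
```

```text
[0.4341 0.3846 0.1502] [0.0012 0.001  0.0009]
[0.4534 0.2578 0.1505] [0.002  0.0027 0.003 ]
0.12826020394957596 98.65860156989758 -0.00036647169461359597 [0.4437 0.3212 0.1504]
in tool [ 0.12    0.0086 -0.0625]
in tool [0.1203 0.0105 0.0658]
in tool [0.1201 0.0095 0.0016]
pred door mid proj [332.9049 240.1288]
```

View pics/w3d.png

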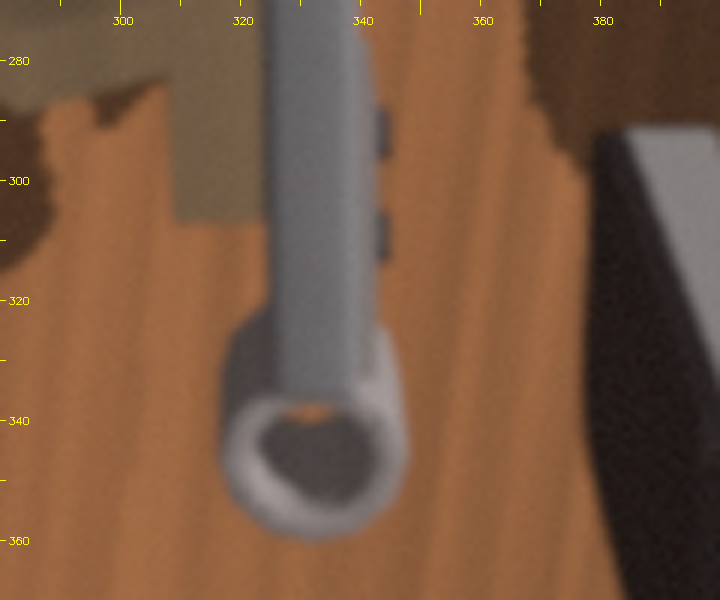

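```bash
python3 -m creep '[{"wx":0,"wy":0,"wz":0,"tx":0.03,"ty":0.004,"tz":0.001,"claw":0.5},{"wx":0,"wy":0,"wz":0,"tx":0.065,"ty":0.004,"tz":0.001,"claw":0.5},{"wx":0,"wy":0,"wz":0,"tx":0.1,"ty":0.004,"tz":0.001,"claw":0.5},{"wx":0,"wy":0,"wz":0,"tx":0.12,"ty":0.004,"tz":0.001,"claw":0.5},{"wx":0,"wy":0,"wz":0,"tx":0.137,"ty":0.004,"tz":0.001,"claw":0.5},{"wx":0,"wy":0,"wz":0,"tx":0.137,"ty":0.004,"tz":0.001,"claw":0.5},{"wx":0,"wy":0,"wz":0,"tx":0.137,"ty":0.004,"tz":0.001,"claw":0.5}]'; python3 - <<'E'
from h import *
s=bot.observe();print(s['clock'],s['qpos'],s['force'])
tcp,T=graspR(); goal(tcp,T,'g')
cv2.imwrite('pics/w4.png',bot.grab_frame('wrist'))
E
```

```text
clock: 4.1
position: [0.4493, 0.3215, 0.1341]
tool_rot: [1.576, 0.96, 0.139]
force: [0.5, -0.7, -0.2]
grip_width: 0.0426
4.1 [-0.40696841  0.58893991 -0.72186579  2.26374248  1.69120459  0.80924809
 -2.33794118] [ 0.53737228 -0.73429567 -0.16371393]
g t [ 0.0027 -0.0026 -0.0006] w [-0.3   0.02  0.  ] |t| 0.004 |w| 0.3
```

View pics/w4.png

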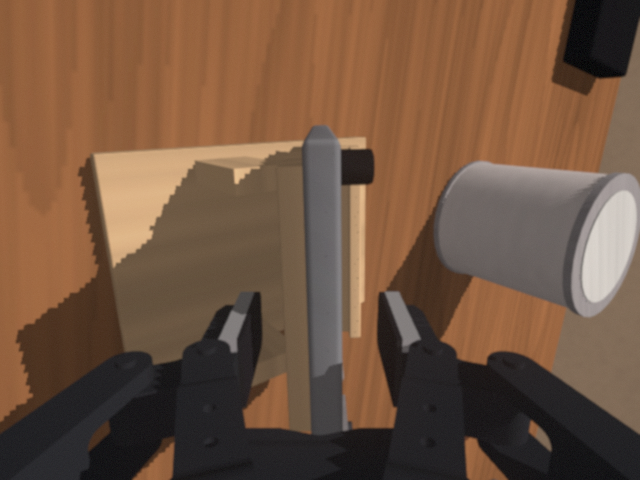

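Jaws straddle the door's top edge (edge at x≈323, fingers at 262 and 378). Closing.

```bash
python3 -m creep '[{"wx":0,"wy":0,"wz":0,"tx":0.001,"ty":0,"tz":0,"claw":0.7},{"wx":0,"wy":0,"wz":0,"tx":0.001,"ty":0,"tz":0,"claw":0.9},{"wx":0,"wy":0,"wz":0,"tx":0.001,"ty":0,"tz":0,"claw":1},{"wx":0,"wy":0,"wz":0,"tx":0.001,"ty":0,"tz":0,"claw":1},{"wx":0,"wy":0,"wz":0,"tx":0.001,"ty":0,"tz":0,"claw":1},{"wx":0,"wy":0,"wz":0,"tx":0.001,"ty":0,"tz":0,"claw":1}]' 90; python3 - <<'E'
from h import *
s=bot.observe();print(s['clock'],s['qpos'],s['force'],s['grip_width'])
p,R=pose();print(p,R)
E
```

```text
clock: 4.75
position: [0.4504, 0.3222, 0.1352]
tool_rot: [1.576, 0.956, 0.14]
force: [-2.3, -3.9, 15.5]
grip_width: 0.0088
4.75 [-0.40754467  0.58826661 -0.72143744  2.26278339  1.69448777  0.81104911
 -2.33900999] [-2.28635474 -3.94835905 15.49182451] 0.00883937826433349
[0.45041288 0.32224688 0.13519986] [[ 0.57133736  0.80939708  0.13583076]
 [ 0.08080074  0.10922549 -0.99072753]
 [-0.81672815  0.57701487 -0.00299527]]
```

```bash
python3 -m creep '[{"wx":0,"wy":0,"wz":0,"tx":-0.01,"ty":0.001,"tz":0,"claw":1},{"wx":0,"wy":0,"wz":0,"tx":-0.022,"ty":0.002,"tz":0,"claw":1},{"wx":0,"wy":0,"wz":0,"tx":-0.035,"ty":0.004,"tz":0,"claw":1},{"wx":0,"wy":0,"wz":0,"tx":-0.052,"ty":0.012,"tz":0,"claw":1},{"wx":0,"wy":0,"wz":0,"tx":-0.07,"ty":0.024,"tz":0,"claw":1},{"wx":0,"wy":0,"wz":0,"tx":-0.09,"ty":0.038,"tz":0,"claw":1},{"wx":0,"wy":0,"wz":0,"tx":-0.11,"ty":0.052,"tz":0,"claw":1},{"wx":0,"wy":0,"wz":0,"tx":-0.12,"ty":0.058,"tz":0,"claw":1}]'; python3 - <<'E'
from h import *
s=bot.observe();print(s['clock'],s['qpos'],s['force'],s['moment'],s['grip_width'])
U=toolR(doorR(0,0)); goal([.55,.22,.31],U,'up'); goal([.60,.15,.30],toolR(doorR(LY,0)),'stage')
cv2.imwrite('pics/s5.png',bot.grab_frame('scene'))
E
```

```text
clock: 5.55
position: [0.4283, 0.3192, 0.2689]
tool_rot: [1.578, 0.954, 0.143]
force: [-0.3, -0.8, -4.3]
grip_width: 0.0087
5.55 [-0.3220688   0.27401637 -0.80701634  2.19519391  1.19786618  0.7378083
 -1.86719568] [-0.30334474 -0.84069564 -4.25708168] [-0.24016401  1.19067312  0.00868273] 0.008736371302307573
up t [0.0279 0.1114 0.1147] w [  7.52  -2.65 -35.26] |t| 0.162 |w| 36.1
stage t [0.059  0.1384 0.191 ] w [ 11.68  -3.97 -35.17] |t| 0.243 |w| 37.3
```

View pics/s5.png

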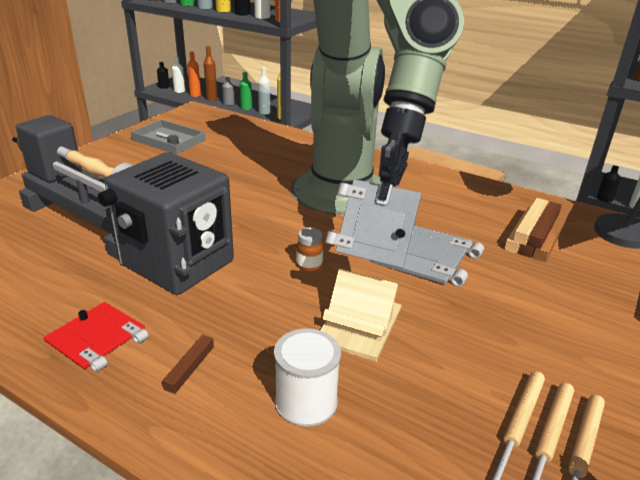

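```bash
python3 -m creep '[{"wx":1.5,"wy":-0.5,"wz":-4.4,"tx":0.0,"ty":0.017,"tz":0.024,"claw":1},{"wx":3,"wy":-1,"wz":-8.8,"tx":0.0,"ty":0.035,"tz":0.048,"claw":1},{"wx":4.5,"wy":-1.5,"wz":-13.2,"tx":0.01,"ty":0.052,"tz":0.072,"claw":1},{"wx":6,"wy":-2,"wz":-17.6,"tx":0.02,"ty":0.07,"tz":0.096,"claw":1},{"wx":7.5,"wy":-2.5,"wz":-22,"tx":0.03,"ty":0.087,"tz":0.12,"claw":1},{"wx":9,"wy":-3,"wz":-26.4,"tx":0.04,"ty":0.105,"tz":0.144,"claw":1},{"wx":10.5,"wy":-3.5,"wz":-31,"tx":0.05,"ty":0.122,"tz":0.168,"claw":1},{"wx":11.7,"wy":-4,"wz":-35.2,"tx":0.06,"ty":0.138,"tz":0.191,"claw":1}]'; python3 - <<'E'
from h import *
s=bot.observe();print(s['clock'],s['qpos'],s['force'],s['moment'],s['grip_width'])
goal([.60,.15,.30],toolR(doorR(LY,0)),'stage')
E
```

```text
clock: 6.4
position: [0.6009, 0.1488, 0.2996]
tool_rot: [-1.467, 1.567, -3.114]
force: [0.5, 0.8, -3.1]
grip_width: 0.0088
6.4 [ 0.17849854  0.56924629 -0.79862197  1.52427534  0.42023963  1.23038511
 -0.76089767] [ 0.45222607  0.76604353 -3.0973916 ] [-0.00074641 -0.0779894  -0.03241216] 0.008780478124899573
stage t [-0.0004 -0.0009 -0.0011] w [-0.11  0.02  0.2 ] |t| 0.002 |w| 0.2
```

```bash
python3 - <<'E'
from h import *
import pickle
w=cal('wrist');pickle.dump((w,pose()),open('w6.pkl','wb'))
for n in ('wrist','scene','top'): cv2.imwrite(f'pics/{n}6.png',bot.grab_frame(n))
E
```

```text
(no output)
```

View pics/wrist6.png

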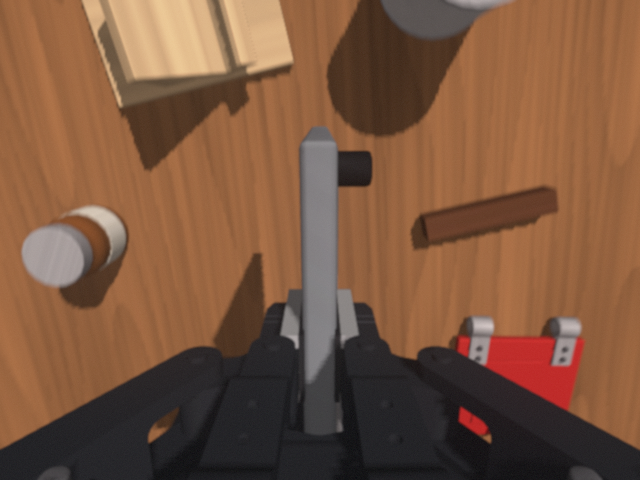

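View pics/scene6.png

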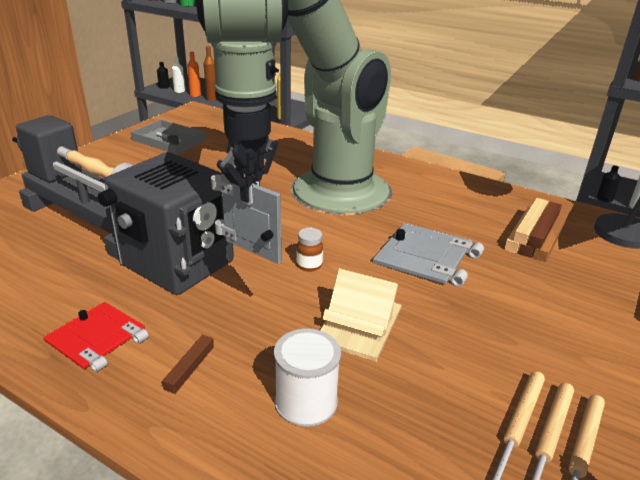

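View pics/top6.png

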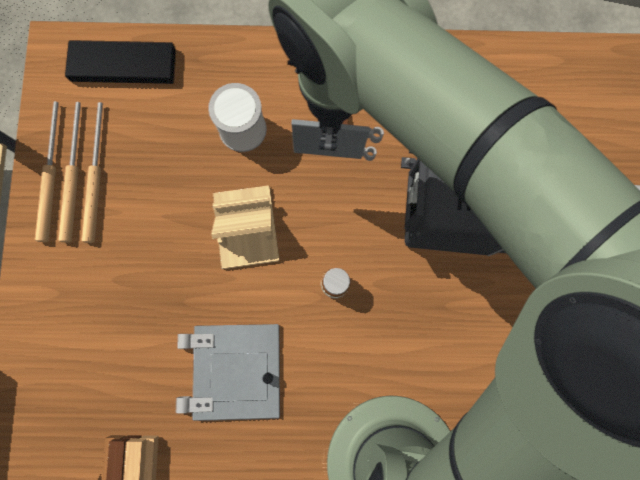

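```bash
python3 - <<'E'
from h import *
crop('pics/scene6.png','pics/s6c.png',165,165,305,285,5)
crop('pics/top6.png','pics/t6c.png',280,100,430,185,5)
crop('pics/wrist6.png','pics/w6c.png',280,110,400,200,6)
E
```

```text
(no output)
```

View pics/s6c.png

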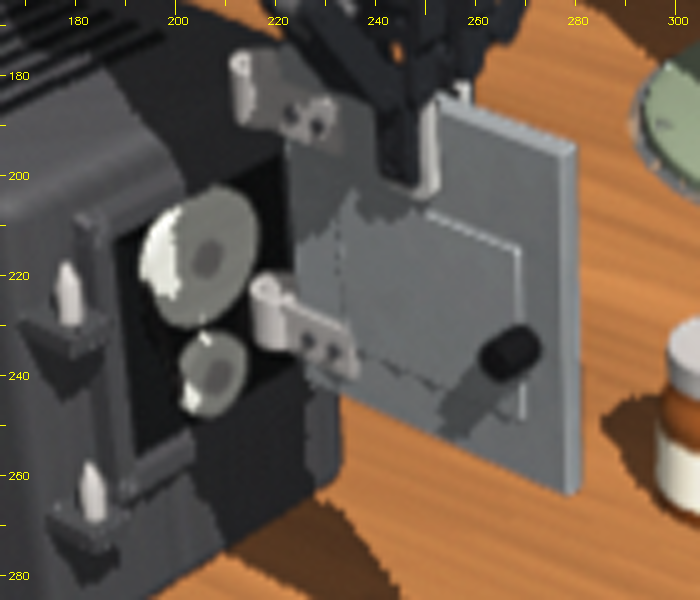

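View pics/t6c.png

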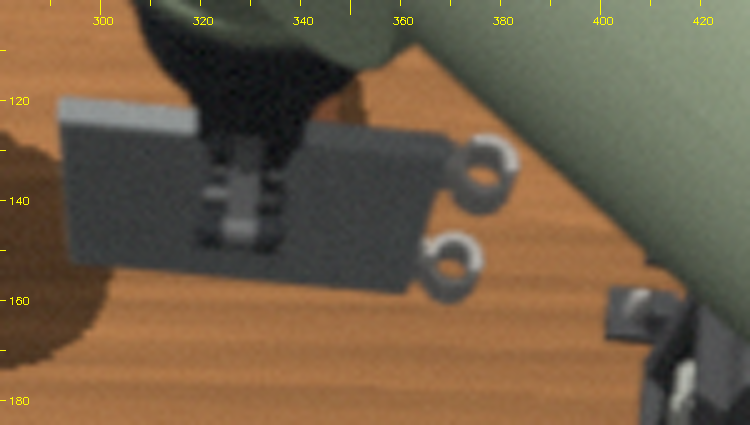

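View pics/w6c.png

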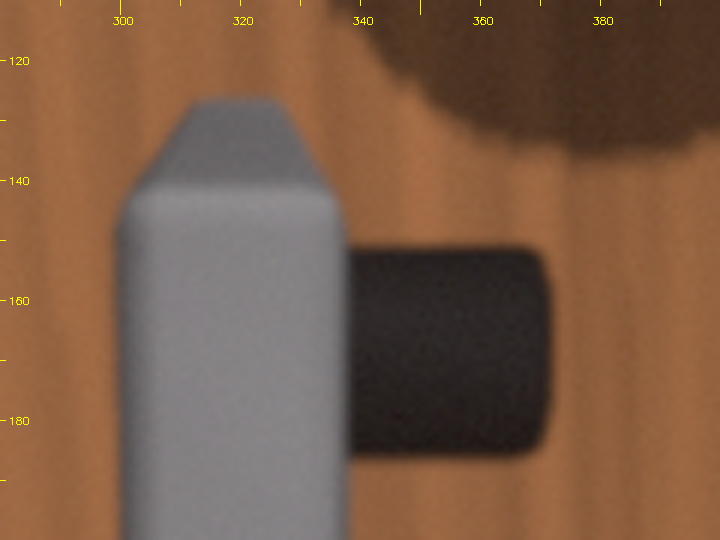

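```bash
python3 - <<'E'
from h import *
import pickle
np.set_printoptions(precision=4,suppress=True)
s=cal('scene');t=cal('top');w,(p,R)=pickle.load(open('w6.pkl','rb'))
def T(n,*rs):
    X,r=tri(rs);print(n,X,np.round(r,4),'rel tool',R.T@(X-p));return X
F=T('freetop outer',ray(s,278,196),ray(t,291.4,119.6),ray(w,337.4,142))
B=T('freebot outer s only w/..',ray(s,278.6,264),ray(w,326,127.5))
KU=T('KU top',ray(s,213.6,177),ray(t,377,133.6))
KL=T('KL top',ray(s,219,222.2),ray(t,370.2,152.4))
print(KU-KL, 'F-KU',F-KU)
D=doorR(LY,0)
print('door frame F-KU',D.T@(F-KU))
print('TCP->hinge in lathe axes',D.T@(KU-p),D.T@(KL-p),D.T@(F-p))
E
```

```text
freetop outer [0.6113 0.2107 0.3131] [0.0021 0.0007 0.0023] rel tool [-0.0136  0.0056 -0.0625]
freebot outer s only w/.. [0.6101 0.2109 0.1744] [0.003 0.003] rel tool [ 0.1251  0.0049 -0.0627]
KU top [0.5986 0.0638 0.2997] [0.0045 0.0045] rel tool [-0.0001  0.0043  0.0849]
KL top [0.5977 0.0663 0.2058] [0.0032 0.0032] rel tool [0.0938 0.0035 0.0825]
[ 0.001  -0.0024  0.0939] F-KU [0.0126 0.1469 0.0134]
door frame F-KU [0.0016 0.1474 0.0134]
TCP->hinge in lathe axes [ 0.0042 -0.0849  0.0001] [ 0.003  -0.0826 -0.0938] [0.0058 0.0625 0.0135]
```

```bash
cat >> h.py <<'E'
HOFF=np.array([.001,-.082])   # hinge axis from TCP, lathe axes
def hang(dx,dy,z,yaw=None):
    D=doorR(LY,0)[:2,:2]; q=PIN-D@HOFF+D@np.array([dx,dy]); return np.array([*q,z]),toolR(doorR(LY,0))
E
python3 - <<'E'
from h import *
goal(*hang(0,.04,.238),'A'); goal(*hang(0,0,.238),'B')
E
```

```text
A t [0.0601 0.03   0.045 ] w [-0.23  0.03  0.13] |t| 0.081 |w| 0.3
B t [0.0601 0.0302 0.085 ] w [-0.23  0.03  0.13] |t| 0.108 |w| 0.3
```

```bash
python3 -m creep '[{"wx":0,"wy":0,"wz":0,"tx":0.02,"ty":0.01,"tz":0.01,"claw":1},{"wx":0,"wy":0,"wz":0,"tx":0.04,"ty":0.02,"tz":0.02,"claw":1},{"wx":0,"wy":0,"wz":0.1,"tx":0.06,"ty":0.03,"tz":0.032,"claw":1},{"wx":-0.2,"wy":0,"wz":0.1,"tx":0.06,"ty":0.03,"tz":0.045,"claw":1},{"wx":-0.2,"wy":0,"wz":0.1,"tx":0.06,"ty":0.03,"tz":0.045,"claw":1}]'; python3 - <<'E'
from h import *
s=bot.observe();print(s['clock'],s['force'],s['moment'],s['grip_width'])
goal(*hang(0,.04,.238),'A')
for n in ('scene','top'): cv2.imwrite(f'pics/{n}7.png',bot.grab_frame(n))
crop('pics/scene7.png','pics/s7c.png',150,180,270,300,6)
crop('pics/top7.png','pics/t7c.png',300,110,440,210,5)
E
```

```text
clock: 7.05
position: [0.6274, 0.0987, 0.2375]
tool_rot: [-0.816, 1.568, -2.465]
force: [0.2, -0.8, -3.4]
grip_width: 0.0089
7.05 [ 0.18501641 -0.80762567 -3.39935336] [-0.01255496  0.00519275  0.00857299] 0.008930249529349033
A t [-0.0005  0.     -0.0025] w [-0.14  0.1   0.1 ] |t| 0.003 |w| 0.2
```

View pics/s7c.png

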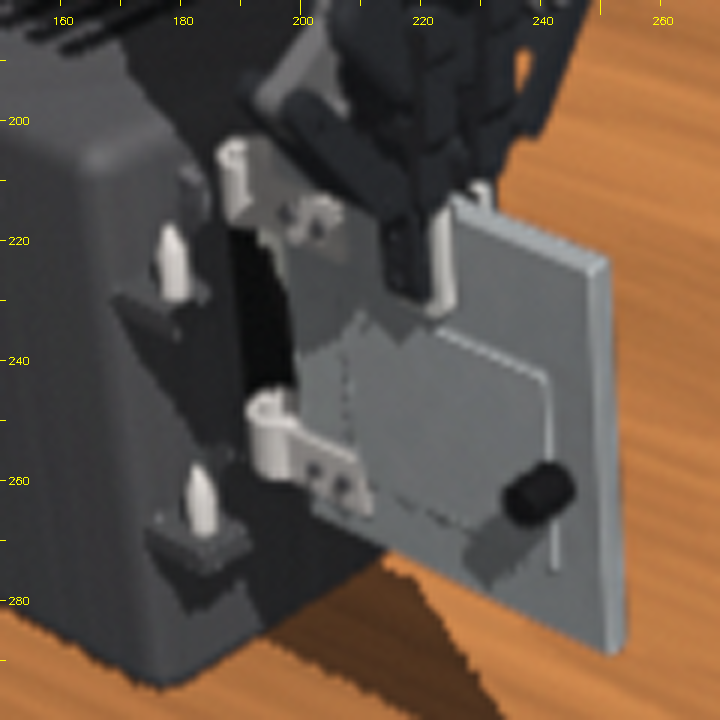

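View pics/t7c.png

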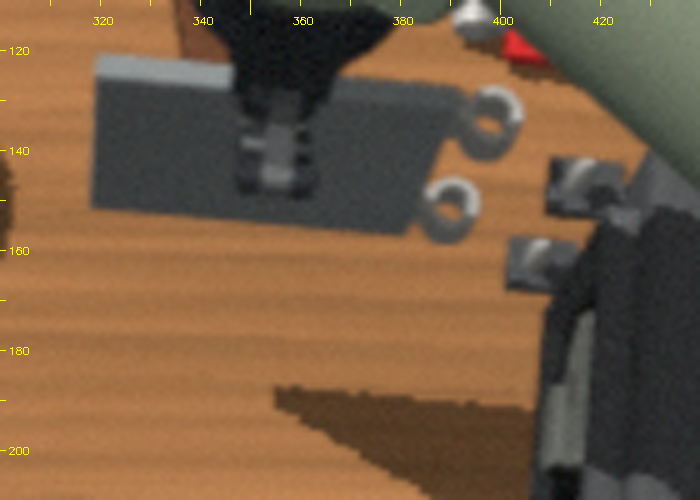

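```bash
python3 - <<'E'
from h import *
np.set_printoptions(precision=1,suppress=True)
s=cal('scene');t=cal('top');p,R=pose();D=doorR(LY,0)
ct=lambda q:(q-[300,110])*5
cs=lambda q:(q-[150,180])*6
for n,z in (('L',.082),('U',.176)):
    for h in (0,.024):
        X=[*PIN,z+h];print('pin',n,h,'top crop',ct(proj(t,X)),'scene crop',cs(proj(s,X)))
    for a in (-.011,.011):
        X=np.array([*PIN,z])+D@[a,.011,0];print('  bracket',a,ct(proj(t,X)),cs(proj(s,X)))
for n,dz in (('KU',.0015),('KL',-.0925)):
    X=p+D@[*HOFF,dz];print(n,'top rim',ct(proj(t,X)),cs(proj(s,X)),'under',ct(proj(t,X-[0,0,.022])),cs(proj(s,X-[0,0,.022])))
for y,z in ((.065,.0135),(.065,-.1265)):
    X=p+D@[.005,y-.003,z];print('free corner',ct(proj(t,X)),cs(proj(s,X)))
E
```

```text
pin L 0 top crop [532.  260.7] scene crop [206.7 521.2]
pin L 0.024 top crop [542.2 242.2] scene crop [199.8 463. ]
  bracket -0.011 [504.2 283.4] [253.1 518. ]
  bracket 0.011 [507.6 233.4] [205.3 547.8]
pin U 0 top crop [575.  183.3] scene crop [178.9 285.6]
pin U 0.024 top crop [587.3 161.1] scene crop [171.5 222. ]
  bracket -0.011 [544.7 207.9] [227.6 282.7]
  bracket 0.011 [548.3 153.5] [177.2 310.7]
KU top rim [499.  111.4] [247.7 150.5] under [489.3 133.8] [254.  211.8]
KL top rim [460.3 200.2] [273.6 403.6] under [452.2 218.7] [279.3 459.5]
free corner [102.4  51.5] [587.4 273. ]
free corner [ 98.4 187.2] [603.9 660.7]
```

```bash
sed -i 's/^HOFF=.*/HOFF=np.array([.0003,-.0793])/' h.py; python3 - <<'E'
from h import *
goal(*hang(0,0,.237),'B')
E
```

```text
B t [0.0018 0.0008 0.0426] w [-0.05  0.   -0.01] |t| 0.043 |w| 0.1
```

```bash
python3 -m creep '[{"wx":0,"wy":0,"wz":0,"tx":0,"ty":0.001,"tz":0.012,"claw":1},{"wx":0,"wy":0,"wz":0,"tx":0.001,"ty":0.001,"tz":0.024,"claw":1},{"wx":0,"wy":0,"wz":0,"tx":0.001,"ty":0.001,"tz":0.036,"claw":1},{"wx":0,"wy":0,"wz":0,"tx":0.001,"ty":0.001,"tz":0.0425,"claw":1},{"wx":0,"wy":0,"wz":0,"tx":0.001,"ty":0.001,"tz":0.0425,"claw":1},{"wx":0,"wy":0,"wz":0,"tx":0.001,"ty":0.001,"tz":0.0425,"claw":1}]'; python3 - <<'E'
from h import *
s=bot.observe();print(s['clock'],s['force'],s['moment'],s['grip_width'])
goal(*hang(0,0,.238),'B')
for n in ('scene','top'): cv2.imwrite(f'pics/{n}8.png',bot.grab_frame(n))
crop('pics/scene8.png','pics/s8c.png',150,190,240,290,7)
crop('pics/top8.png','pics/t8c.png',360,110,440,190,7)
E
```

```text
clock: 7.75
position: [0.6253, 0.0588, 0.2379]
tool_rot: [2.652, 1.57, 1.006]
force: [0.1, -0.1, -3.8]
grip_width: 0.0088
7.75 [ 0.08356391 -0.12083228 -3.79259414] [0.05107503 0.03394056 0.05122235] 0.008797197850249638
B t [-0.0001 -0.0002  0.0002] w [-0.06 -0.02 -0.01] |t| 0.0 |w| 0.1
```

View pics/s8c.png

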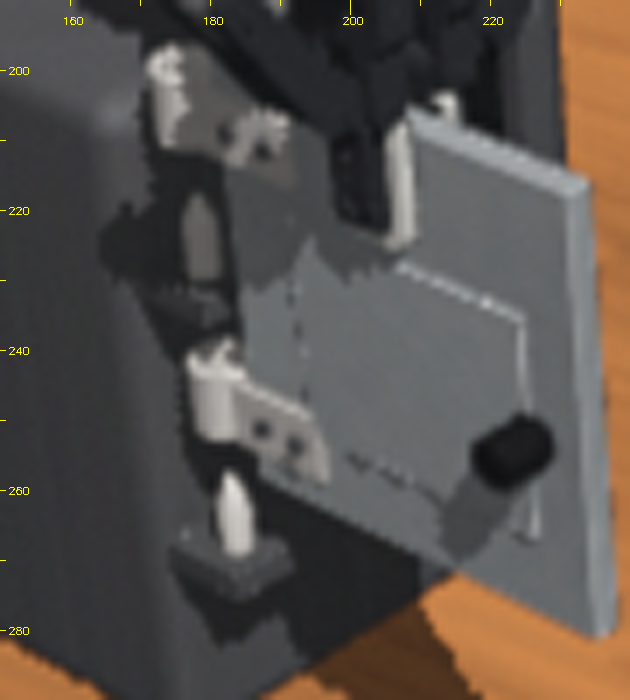

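View pics/t8c.png

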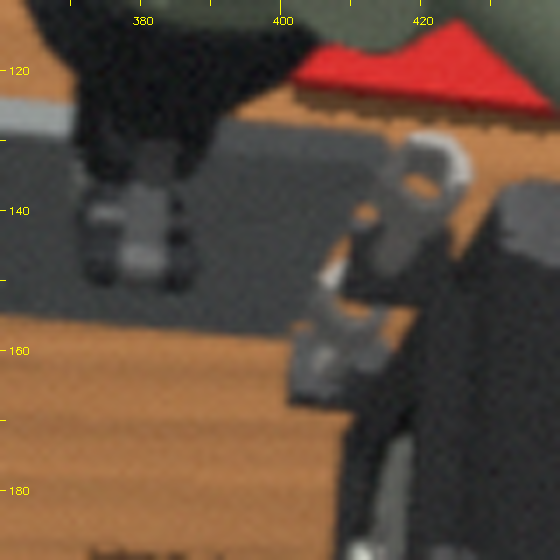

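```bash
python3 -m creep '[{"wx":0,"wy":0,"wz":0,"tx":0.006,"ty":-0.0005,"tz":0.001,"claw":1},{"wx":0,"wy":0,"wz":0,"tx":0.012,"ty":-0.0005,"tz":0.001,"claw":1},{"wx":0,"wy":0,"wz":0,"tx":0.017,"ty":-0.0005,"tz":0.001,"claw":1},{"wx":0,"wy":0,"wz":0,"tx":0.020,"ty":-0.0005,"tz":0.001,"claw":1},{"wx":0,"wy":0,"wz":0,"tx":0.022,"ty":-0.0005,"tz":0.001,"claw":1},{"wx":0,"wy":0,"wz":0,"tx":0.022,"ty":-0.0005,"tz":0.001,"claw":1}]'; python3 - <<'E'
from h import *
s=bot.observe();print(s['clock'],s['force'],s['moment'],s['grip_width'])
cv2.imwrite('pics/scene9.png',bot.grab_frame('scene'))
crop('pics/scene9.png','pics/s9c.png',150,190,240,290,7)
E
```

```text
clock: 8.45
position: [0.6247, 0.0584, 0.2156]
tool_rot: [-2.536, 1.57, 2.101]
force: [0.0, 0.1, -4.6]
grip_width: 0.0088
8.45 [ 0.01840439  0.05965691 -4.5639136 ] [ 0.02029501 -0.03418391  0.01864779] 0.008847967539493988
```

View pics/s9c.png

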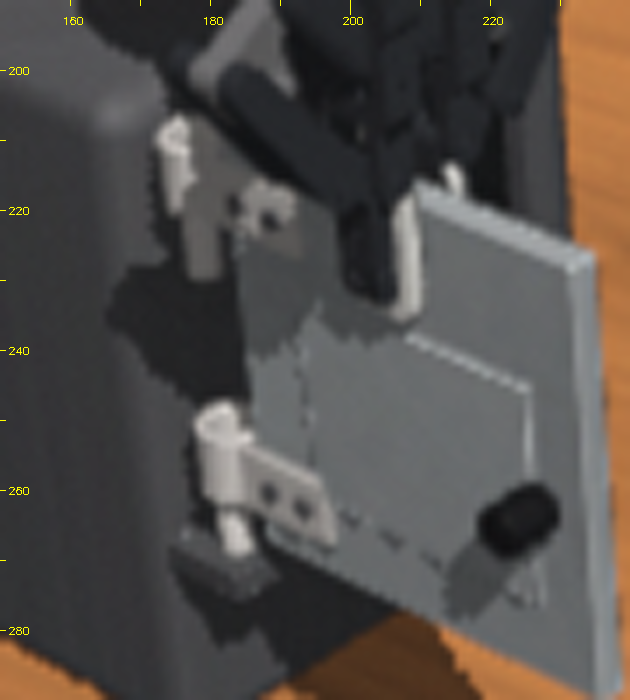

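Both tips are in the bores with no side force. I keep lowering and watch the force.

```bash
python3 -m creep '[{"wx":0,"wy":0,"wz":0,"tx":0.004,"ty":0,"tz":0,"claw":1},{"wx":0,"wy":0,"wz":0,"tx":0.007,"ty":0,"tz":0,"claw":1},{"wx":0,"wy":0,"wz":0,"tx":0.010,"ty":0,"tz":0,"claw":1},{"wx":0,"wy":0,"wz":0,"tx":0.012,"ty":0,"tz":0,"claw":1},{"wx":0,"wy":0,"wz":0,"tx":0.012,"ty":0,"tz":0,"claw":1}]'; python3 -m creep '[{"wx":0,"wy":0,"wz":0,"tx":0.002,"ty":0,"tz":0,"claw":1},{"wx":0,"wy":0,"wz":0,"tx":0.004,"ty":0,"tz":0,"claw":1},{"wx":0,"wy":0,"wz":0,"tx":0.005,"ty":0,"tz":0,"claw":1}]'; python3 -c "
from h import *
s=bot.observe();print(s['force'],s['moment'])"
```

```text
clock: 9.0
position: [0.6247, 0.0581, 0.2035]
tool_rot: [-1.722, 1.571, 2.915]
force: [0.7, -2.3, -5.5]
grip_width: 0.0089
clock: 9.3
position: [0.6247, 0.0582, 0.1983]
tool_rot: [-2.009, 1.571, 2.628]
force: [1.1, -1.4, -3.0]
grip_width: 0.0085
[ 1.1383165  -1.4285507  -3.02860106] [-0.40656482 -0.35042877  0.09918482]
```

```bash
python3 -m creep '[{"wx":0,"wy":0,"wz":0,"tx":0.001,"ty":0,"tz":0,"claw":1},{"wx":0,"wy":0,"wz":0,"tx":0.002,"ty":0,"tz":0,"claw":1},{"wx":0,"wy":0,"wz":0,"tx":0.002,"ty":0,"tz":0,"claw":1}]';python3 -c "
from h import *
s=bot.observe();print(s['force'],s['moment'])
cv2.imwrite('pics/scene10.png',bot.grab_frame('scene'))
crop('pics/scene10.png','pics/s10c.png',150,190,240,290,7)"
```

```text
clock: 9.6
position: [0.6247, 0.0581, 0.1962]
tool_rot: [-1.644, 1.571, 2.993]
force: [0.5, -1.1, -5.1]
grip_width: 0.0089
[ 0.53950202 -1.0766295  -5.07147018] [-0.49332252 -0.36374907  0.04681548]
```

View pics/s10c.png

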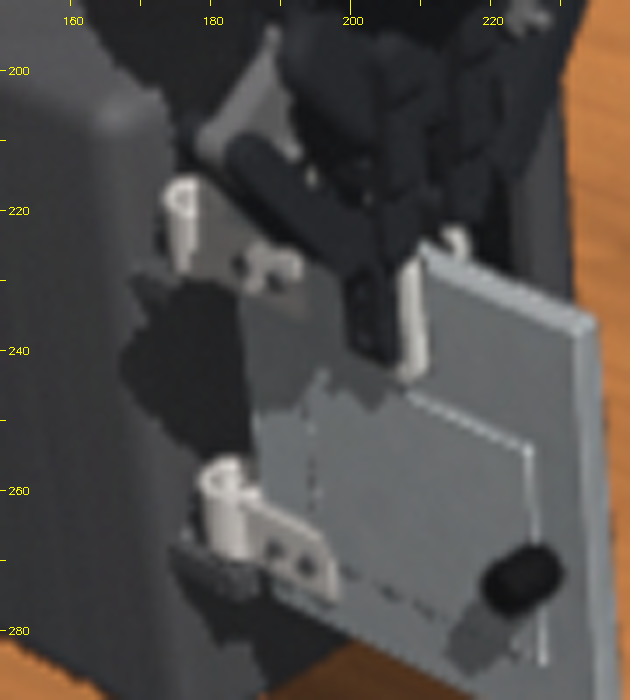

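```bash
python3 -m creep '[{"wx":0,"wy":0,"wz":0,"tx":0.001,"ty":0,"tz":0,"claw":1},{"wx":0,"wy":0,"wz":0,"tx":0.0015,"ty":0,"tz":0,"claw":1},{"wx":0,"wy":0,"wz":0,"tx":0.0015,"ty":0,"tz":0,"claw":1}]';python3 -m creep '[{"wx":0,"wy":0,"wz":0,"tx":0.001,"ty":0,"tz":0,"claw":1},{"wx":0,"wy":0,"wz":0,"tx":0.0015,"ty":0,"tz":0,"claw":1},{"wx":0,"wy":0,"wz":0,"tx":0.0015,"ty":0,"tz":0,"claw":1}]';python3 -c "
from h import *
s=bot.observe();print(s['force'],s['moment'])"
```

```text
clock: 9.95
position: [0.6247, 0.0581, 0.1947]
tool_rot: [-1.559, 1.57, 3.078]
force: [0.4, -1.6, -4.6]
grip_width: 0.0089
clock: 10.25
position: [0.6247, 0.0581, 0.1932]
tool_rot: [-1.634, 1.571, 3.004]
force: [1.0, -0.8, -3.4]
grip_width: 0.0086
[ 1.04830914 -0.78648899 -3.38950647] [-0.33730581 -0.25664898  0.09075025]
```

```bash
python3 -m creep '[{"wx":0,"wy":0,"wz":0,"tx":0.001,"ty":0,"tz":0,"claw":1},{"wx":0,"wy":0,"wz":0,"tx":0.0015,"ty":0,"tz":0,"claw":1},{"wx":0,"wy":0,"wz":0,"tx":0.0015,"ty":0,"tz":0,"claw":1}]';python3 -m creep '[{"wx":0,"wy":0,"wz":0,"tx":0.001,"ty":0,"tz":0,"claw":1},{"wx":0,"wy":0,"wz":0,"tx":0.0015,"ty":0,"tz":0,"claw":1},{"wx":0,"wy":0,"wz":0,"tx":0.0015,"ty":0,"tz":0,"claw":1}]';python3 -c "
from h import *
s=bot.observe();print(s['force'],s['moment'])
cv2.imwrite('pics/scene11.png',bot.grab_frame('scene'))
crop('pics/scene11.png','pics/s11c.png',150,190,240,290,7)"
```

```text
clock: 10.55
position: [0.625, 0.0584, 0.1924]
tool_rot: [1.688, 1.57, 0.042]
force: [-0.9, -0.3, 6.9]
grip_width: 0.0087
clock: 10.85
position: [0.6254, 0.0589, 0.1918]
tool_rot: [1.816, 1.569, 0.17]
force: [0.5, 0.5, 8.3]
grip_width: 0.0089
[0.4761535  0.5335853  8.30649579] [-0.49209577  0.16771359 -0.03277599]
```

View pics/s11c.png

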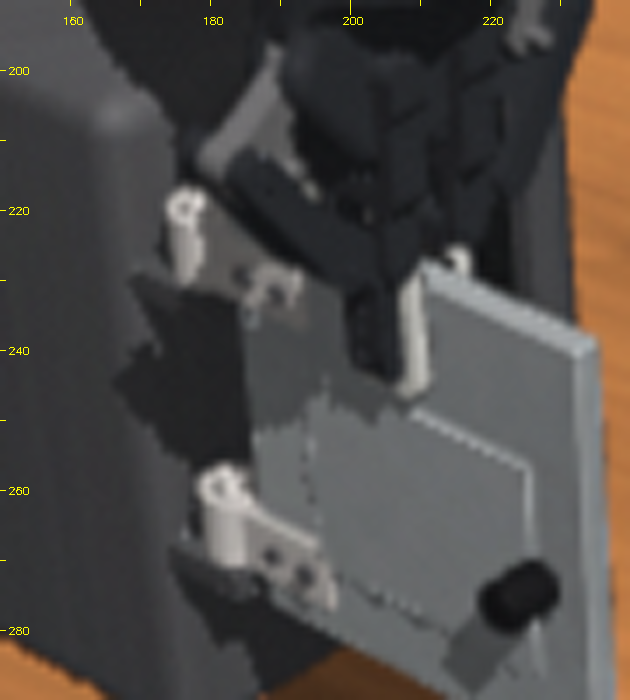

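Fully seated: force went from −4 N to +8 N, z stopped falling, and the pin tips show at the knuckle tops. Now I let go and lift clear.

```bash
python3 -m creep '[{"wx":0,"wy":0,"wz":0,"tx":-0.001,"ty":0,"tz":0,"claw":0.8},{"wx":0,"wy":0,"wz":0,"tx":-0.001,"ty":0,"tz":0,"claw":0.55},{"wx":0,"wy":0,"wz":0,"tx":-0.001,"ty":0,"tz":0,"claw":0.55},{"wx":0,"wy":0,"wz":0,"tx":-0.001,"ty":0,"tz":0,"claw":0.55}]' 40;python3 -c "
from h import *
s=bot.observe();print(s['force'],s['grip_width'])
p,R=pose();print(R)"
```

```text
clock: 11.3
position: [0.6254, 0.0588, 0.1927]
tool_rot: [1.852, 1.569, 0.206]
force: [-0.2, -0.2, -0.2]
grip_width: 0.0381
[-0.18256137 -0.21655914 -0.22768627] 0.03813353041016197
[[ 2.09740021e-03  9.97190351e-01 -7.48799303e-02]
 [ 4.38802117e-04 -7.48810056e-02 -9.97192380e-01]
 [-9.99997704e-01  2.05865403e-03 -5.94624674e-04]]
```

```bash
python3 -m creep '[{"wx":0,"wy":0,"wz":0,"tx":-0.03,"ty":0,"tz":0,"claw":0.55},{"wx":0,"wy":0,"wz":0,"tx":-0.065,"ty":0,"tz":0,"claw":0.55},{"wx":0,"wy":0,"wz":0,"tx":-0.07,"ty":0,"tz":0,"claw":0.55},{"wx":0,"wy":0,"wz":0,"tx":-0.07,"ty":0.025,"tz":-0.014,"claw":0.8},{"wx":0,"wy":0,"wz":0,"tx":-0.07,"ty":0.05,"tz":-0.026,"claw":1},{"wx":0,"wy":0,"wz":0,"tx":-0.07,"ty":0.05,"tz":-0.026,"claw":1},{"wx":0,"wy":0,"wz":0,"tx":-0.07,"ty":0.05,"tz":-0.026,"claw":1}]';python3 - <<'E'
from h import *
s=bot.observe();print(s['force'],s['grip_width'])
for n in ('scene','top','wrist'): cv2.imwrite(f'pics/{n}12.png',bot.grab_frame(n))
E
```

```text
clock: 12.0
position: [0.6768, 0.0813, 0.262]
tool_rot: [2.238, 1.57, 0.593]
force: [-0.6, -0.8, 0.0]
grip_width: 0.0001
[-0.64422621 -0.75341022  0.01325345] 0.00010008087074510723
```

View pics/scene12.png

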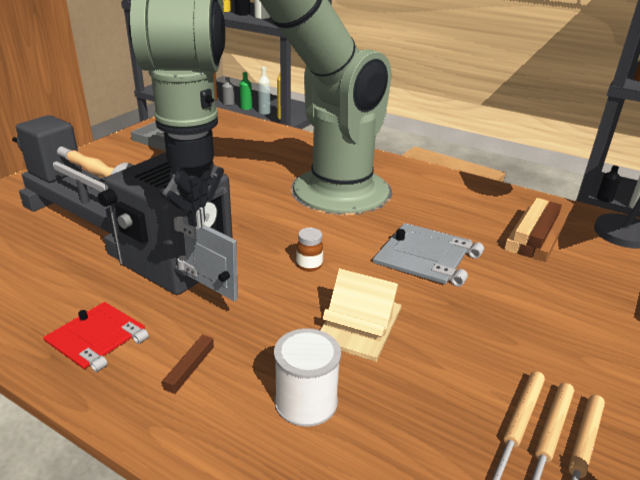

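View pics/wrist12.png

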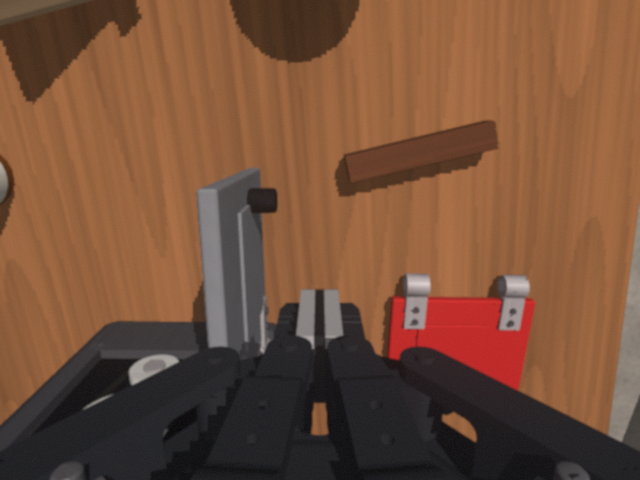

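```bash
cat >> h.py <<'E'
def push(th,r=.105,z=.203,a=.0145,b=.011,gap=0.):
    c,s_=np.cos(np.radians(th)),np.sin(np.radians(th)); D=doorR(LY,0)
    q=r*np.array([-s_,c])+(.005+a*c+b*s_+gap)*np.array([c,s_]); q=PIN+np.array([.0,.0])+D[:2,:2]@q
    return np.array([*q,z]),toolR(D)
E
python3 - <<'E'
from h import *
goal(*push(0,gap=.015),'down')
for th in range(0,91,10): goal(*push(th),th)
E
```

```text
down t [ 0.0598 -0.0149  0.0001] w [-0.   -0.01 -0.1 ] |t| 0.062 |w| 0.1
0 t [ 0.0597 -0.0299  0.0001] w [-0.   -0.01 -0.1 ] |t| 0.067 |w| 0.1
10 t [ 0.0597 -0.0468 -0.002 ] w [-0.   -0.01 -0.1 ] |t| 0.076 |w| 0.1
20 t [ 0.0597 -0.0643 -0.0013] w [-0.   -0.01 -0.1 ] |t| 0.088 |w| 0.1
30 t [ 0.0596 -0.082   0.0026] w [-0.   -0.01 -0.1 ] |t| 0.101 |w| 0.1
40 t [ 0.0596 -0.0992  0.0097] w [-0.   -0.01 -0.1 ] |t| 0.116 |w| 0.1
50 t [ 0.0596 -0.1153  0.0201] w [-0.   -0.01 -0.1 ] |t| 0.131 |w| 0.1
60 t [ 0.0596 -0.1295  0.0337] w [-0.   -0.01 -0.1 ] |t| 0.146 |w| 0.1
70 t [ 0.0595 -0.1412  0.0501] w [-0.   -0.01 -0.1 ] |t| 0.161 |w| 0.1
80 t [ 0.0595 -0.1497  0.0688] w [-0.   -0.01 -0.1 ] |t| 0.175 |w| 0.1
90 t [ 0.0595 -0.1544  0.0891] w [-0.   -0.01 -0.1 ] |t| 0.188 |w| 0.1
```

Down first, with a 15 mm gap from the outer face, then push along the arc.

```bash
python3 -m creep '[{"wx":0,"wy":0,"wz":0,"tx":0.03,"ty":-0.005,"tz":0,"claw":1},{"wx":0,"wy":0,"wz":0,"tx":0.06,"ty":-0.01,"tz":0,"claw":1},{"wx":0,"wy":0,"wz":0,"tx":0.06,"ty":-0.02,"tz":0,"claw":1},{"wx":0,"wy":0,"wz":0,"tx":0.06,"ty":-0.03,"tz":0,"claw":1},{"wx":0,"wy":0,"wz":0,"tx":0.06,"ty":-0.038,"tz":-0.001,"claw":1},{"wx":0,"wy":0,"wz":0,"tx":0.06,"ty":-0.047,"tz":-0.002,"claw":1},{"wx":0,"wy":0,"wz":0,"tx":0.06,"ty":-0.056,"tz":-0.002,"claw":1},{"wx":0,"wy":0,"wz":0,"tx":0.06,"ty":-0.064,"tz":-0.001,"claw":1}]'; python3 - <<'E'
from h import *
s=bot.observe();print(s['force'],s['moment'])
for n in ('scene','wrist'): cv2.imwrite(f'pics/{n}13.png',bot.grab_frame(n))
for th in range(20,91,10): goal(*push(th),th)
E
```

```text
clock: 12.95
position: [0.6123, 0.0866, 0.2033]
tool_rot: [1.662, 1.568, 0.017]
force: [0.5, -0.6, 1.0]
grip_width: 0.0004
[ 0.516235   -0.61862487  0.99047734] [-0.01608137 -0.16960437  0.01862805]
20 t [ 0.0001  0.0005 -0.0004] w [ 0.02  0.02 -0.11] |t| 0.001 |w| 0.1
30 t [ 0.0001 -0.0172  0.0035] w [ 0.02  0.02 -0.11] |t| 0.018 |w| 0.1
40 t [ 0.     -0.0344  0.0106] w [ 0.02  0.02 -0.11] |t| 0.036 |w| 0.1
50 t [ 0.     -0.0505  0.021 ] w [ 0.02  0.02 -0.11] |t| 0.055 |w| 0.1
60 t [-0.     -0.0647  0.0346] w [ 0.02  0.02 -0.11] |t| 0.073 |w| 0.1
70 t [-0.     -0.0764  0.0509] w [ 0.02  0.02 -0.11] |t| 0.092 |w| 0.1
80 t [-0.0001 -0.0849  0.0696] w [ 0.02  0.02 -0.11] |t| 0.11 |w| 0.1
90 t [-0.0001 -0.0897  0.0899] w [ 0.02  0.02 -0.11] |t| 0.127 |w| 0.1
```

View pics/wrist13.png

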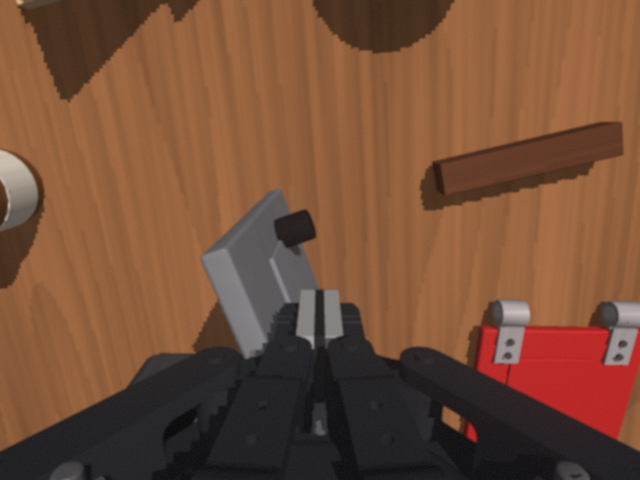

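View pics/scene13.png

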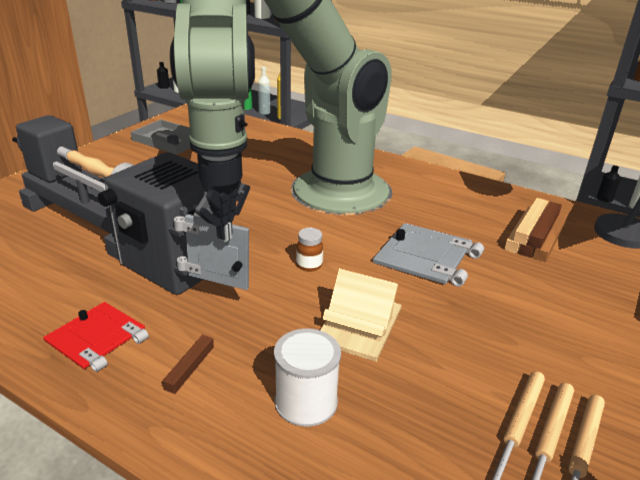

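The door swings with a very light push and is now about 20° round. I carry on to 70°.

```bash
python3 -m creep '[{"wx":0,"wy":0,"wz":0,"tx":0,"ty":-0.01,"tz":0.002,"claw":1},{"wx":0,"wy":0,"wz":0,"tx":0,"ty":-0.02,"tz":0.004,"claw":1},{"wx":0,"wy":0,"wz":0,"tx":0,"ty":-0.03,"tz":0.008,"claw":1},{"wx":0,"wy":0,"wz":0,"tx":0,"ty":-0.04,"tz":0.014,"claw":1},{"wx":0,"wy":0,"wz":0,"tx":0,"ty":-0.0505,"tz":0.021,"claw":1},{"wx":0,"wy":0,"wz":0,"tx":0,"ty":-0.058,"tz":0.028,"claw":1},{"wx":0,"wy":0,"wz":0,"tx":0,"ty":-0.065,"tz":0.035,"claw":1},{"wx":0,"wy":0,"wz":0,"tx":0,"ty":-0.071,"tz":0.043,"claw":1}]'; python3 - <<'E'
from h import *
s=bot.observe();print(s['force'],s['moment'])
for th in range(60,91,10): goal(*push(th),th)
E
```

```text
clock: 13.85
position: [0.5375, 0.0481, 0.203]
tool_rot: [1.433, 1.569, -0.213]
force: [1.2, -0.2, 0.6]
grip_width: 0.0001
[ 1.23653855 -0.15180073  0.59208636] [ 0.09527028 -0.11265642  0.04304212]
60 t [-0.      0.0069 -0.0091] w [ 0.01  0.02 -0.11] |t| 0.011 |w| 0.1
70 t [-0.     -0.0048  0.0073] w [ 0.01  0.02 -0.11] |t| 0.009 |w| 0.1
80 t [-0.     -0.0133  0.026 ] w [ 0.01  0.02 -0.11] |t| 0.029 |w| 0.1
90 t [-0.     -0.0181  0.0463] w [ 0.01  0.02 -0.11] |t| 0.05 |w| 0.1
```

```bash
python3 -m creep '[{"wx":0,"wy":0,"wz":0,"tx":0,"ty":-0.005,"tz":0.007,"claw":1},{"wx":0,"wy":0,"wz":0,"tx":0,"ty":-0.009,"tz":0.015,"claw":1},{"wx":0,"wy":0,"wz":0,"tx":0,"ty":-0.012,"tz":0.022,"claw":1},{"wx":0,"wy":0,"wz":0,"tx":0,"ty":-0.014,"tz":0.029,"claw":1},{"wx":0,"wy":0,"wz":0,"tx":0,"ty":-0.016,"tz":0.035,"claw":1},{"wx":0,"wy":0,"wz":0,"tx":0,"ty":-0.017,"tz":0.04,"claw":1},{"wx":0,"wy":0,"wz":0,"tx":0,"ty":-0.017,"tz":0.04,"claw":1}]'; python3 - <<'E'
from h import *
s=bot.observe();print(s['force'],s['moment'])
goal(*push(90),90)
for n in ('scene','wrist'): cv2.imwrite(f'pics/{n}14.png',bot.grab_frame(n))
crop('pics/scene14.png','pics/s14c.png',110,150,260,290,5)
E
```

```text
clock: 14.55
position: [0.5175, 0.0088, 0.2029]
tool_rot: [1.28, 1.569, -0.367]
force: [-0.1, -0.1, 0.4]
grip_width: -0.0005
[-0.05878882 -0.09678162  0.42043404] [ 0.02394507  0.01320853 -0.03874932]
90 t [-0.0001 -0.0011  0.0055] w [-0.03  0.03 -0.11] |t| 0.006 |w| 0.1
```

View pics/s14c.png

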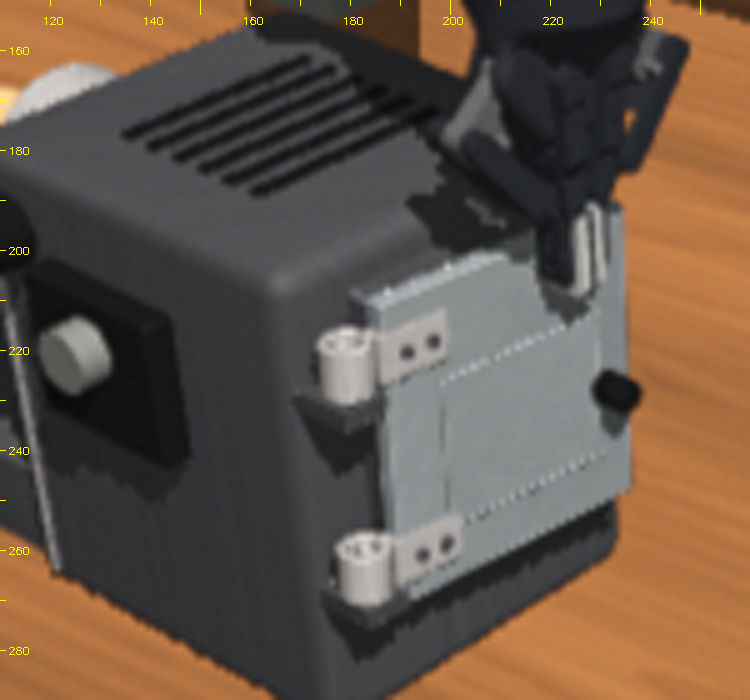

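View pics/wrist14.png

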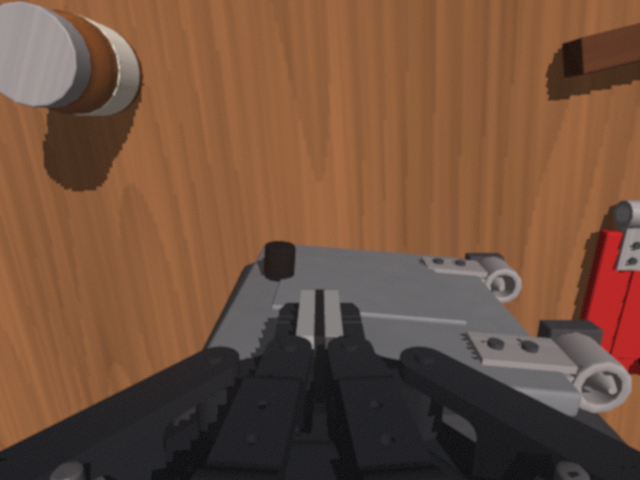

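```bash
python3 -m creep '[{"wx":0,"wy":0,"wz":0,"tx":0,"ty":-0.001,"tz":0.002,"claw":1},{"wx":0,"wy":0,"wz":0,"tx":0,"ty":-0.001,"tz":0.004,"claw":1},{"wx":0,"wy":0,"wz":0,"tx":0,"ty":-0.001,"tz":0.005,"claw":1},{"wx":0,"wy":0,"wz":0,"tx":0,"ty":-0.001,"tz":0.005,"claw":1}]';python3 -m creep '[{"wx":0,"wy":0,"wz":0,"tx":0,"ty":0,"tz":0.001,"claw":1},{"wx":0,"wy":0,"wz":0,"tx":0,"ty":0,"tz":0.002,"claw":1},{"wx":0,"wy":0,"wz":0,"tx":0,"ty":0,"tz":0.002,"claw":1}]'
```

```text
clock: 15.05
position: [0.5163, 0.0046, 0.203]
tool_rot: [1.5, 1.569, -0.146]
force: [-0.5, -0.2, -0.8]
grip_width: 0.0002
clock: 15.35
position: [0.5161, 0.0024, 0.2029]
tool_rot: [1.479, 1.569, -0.167]
force: [-0.2, 0.1, -0.1]
grip_width: -0.0002
```

```bash
python3 -m creep '[{"wx":0,"wy":0,"wz":0,"tx":0,"ty":0,"tz":0.001,"claw":1},{"wx":0,"wy":0,"wz":0,"tx":0,"ty":0,"tz":0.002,"claw":1},{"wx":0,"wy":0,"wz":0,"tx":0,"ty":0,"tz":0.002,"claw":1}]';python3 -m creep '[{"wx":0,"wy":0,"wz":0,"tx":0,"ty":0,"tz":0.001,"claw":1},{"wx":0,"wy":0,"wz":0,"tx":0,"ty":0,"tz":0.002,"claw":1},{"wx":0,"wy":0,"wz":0,"tx":0,"ty":0,"tz":0.002,"claw":1}]'; python3 - <<'E'
from h import *
s=bot.observe();print(s['force'],s['moment'])
goal(*push(90),90)
for n in ('scene','wrist'): cv2.imwrite(f'pics/{n}15.png',bot.grab_frame(n))
crop('pics/scene15.png','pics/s15c.png',160,170,260,290,6)
E
```

```text
clock: 15.65
position: [0.516, 0.0017, 0.203]
tool_rot: [2.255, 1.568, 0.61]
force: [0.9, 9.1, -3.0]
grip_width: -0.0005
clock: 15.95
position: [0.516, 0.0017, 0.203]
tool_rot: [2.629, 1.565, 0.986]
force: [0.9, 11.4, -3.1]
grip_width: 0.0001
[ 0.8781194  11.38811243 -3.07983327] [ 2.64038485 -0.16660595 -0.02139976]
90 t [ 0.0001 -0.0001 -0.0016] w [ 0.14 -0.27 -0.15] |t| 0.002 |w| 0.3
```

View pics/s15c.png

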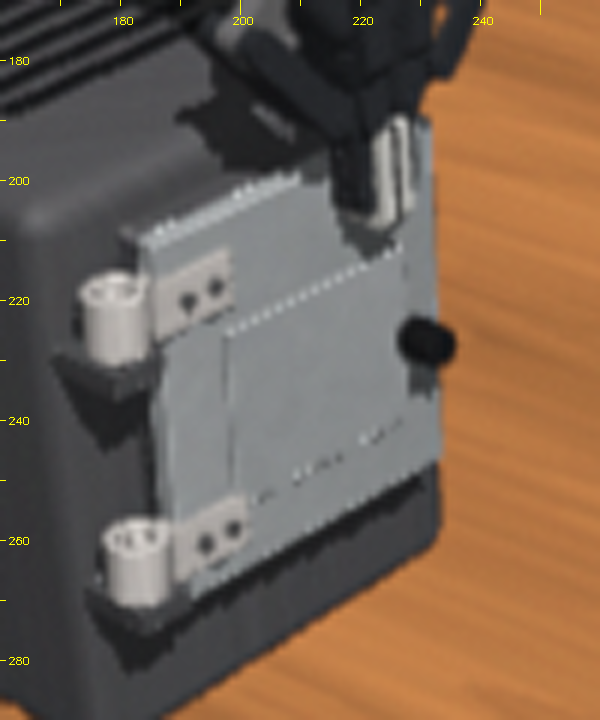

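View pics/wrist15.png

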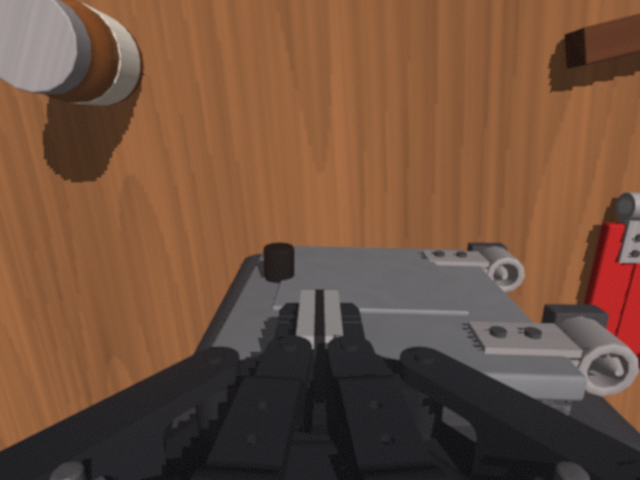

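The door has hit a firm stop at 11 N, 1.6 mm past my predicted shut position, so it is against the frame. I back off straight out, rise, and check.

```bash
python3 -m creep '[{"wx":0,"wy":0,"wz":0,"tx":0,"ty":0,"tz":-0.005,"claw":1},{"wx":0,"wy":0,"wz":0,"tx":0,"ty":0,"tz":-0.02,"claw":1},{"wx":0,"wy":0,"wz":0,"tx":-0.01,"ty":0,"tz":-0.045,"claw":1},{"wx":0,"wy":0,"wz":0,"tx":-0.05,"ty":0,"tz":-0.075,"claw":1},{"wx":0,"wy":0,"wz":0,"tx":-0.1,"ty":0,"tz":-0.1,"claw":1},{"wx":0,"wy":0,"wz":0,"tx":-0.14,"ty":0,"tz":-0.11,"claw":1},{"wx":0,"wy":0,"wz":0,"tx":-0.15,"ty":0,"tz":-0.11,"claw":1},{"wx":0,"wy":0,"wz":0,"tx":-0.15,"ty":0,"tz":-0.11,"claw":1}]'; python3 - <<'E'
from h import *
import pickle
s=bot.observe();print(s['force'],s['moment'])
w=cal('wrist');pickle.dump(w,open('w16.pkl','wb'))
for n in ('wrist','scene','top'): cv2.imwrite(f'pics/{n}16.png',bot.grab_frame(n))
crop('pics/scene16.png','pics/s16c.png',160,170,260,290,6)
crop('pics/wrist16.png','pics/w16c.png',200,240,440,420,3)
E
```

```text
clock: 16.85
position: [0.5239, 0.1119, 0.3551]
tool_rot: [2.292, 1.564, 0.649]
force: [-0.4, -1.3, -0.8]
grip_width: 0.0002
[-0.44598453 -1.26972323 -0.83176394] [-0.00506421  0.03694798  0.03227429]
```

View pics/s16c.png

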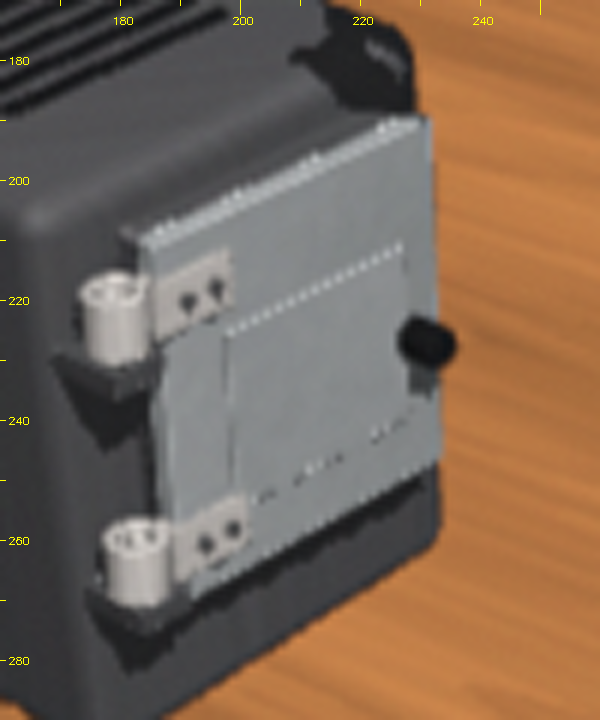

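View pics/wrist16.png

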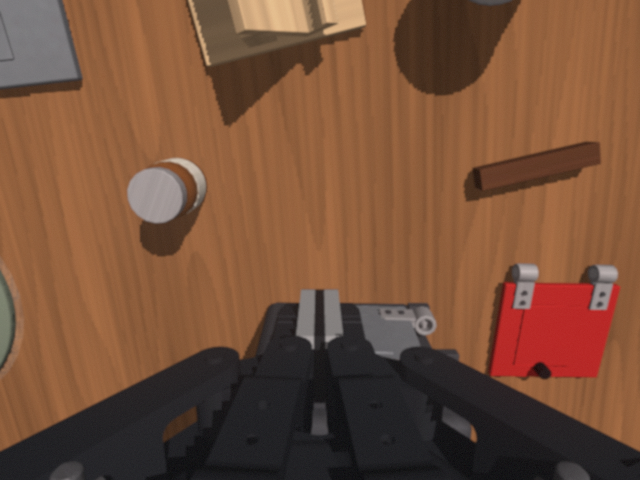

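View pics/scene16.png

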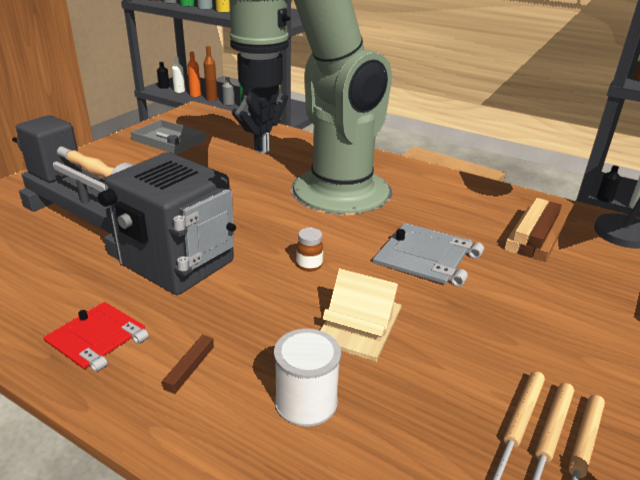

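```bash
python3 - <<'E'
from h import *
np.set_printoptions(precision=1,suppress=True)
s=cal('scene');D=doorR(LY,0)
for a in (0,5):
  E=doorR(LY-a,0)
  for x in (-.014,-.144):
    for z in (.07,.21): print('open by',a,x,z,(proj(s,np.array([*PIN,z])+E@[x,.005,0])-[160,170])*6)
a=cv2.imread('pics/scene0.png').astype(int);b=cv2.imread('pics/scene16.png').astype(int)
d=np.abs(a-b).max(2)
for n,(x0,y0,x1,y1) in dict(jar=(295,228,326,272),tin=(272,330,342,422),blank=(160,333,217,392),red=(42,300,150,372)).items(): print(n,(d[y0:y1,x0:x1]>40).sum())
E
```

```text
open by 0 -0.014 0.07 [190.3 596.3]
open by 0 -0.014 0.21 [151.6 242.8]
open by 0 -0.144 0.07 [448.  434.7]
open by 0 -0.144 0.21 [428.3  97.1]
open by 5 -0.014 0.07 [191.7 598.2]
open by 5 -0.014 0.21 [153.1 244.6]
open by 5 -0.144 0.07 [471.4 447.4]
open by 5 -0.144 0.21 [453.1 108.6]
jar 0
tin 0
blank 0
red 0
```

The bystanders are unchanged. The door's free-edge columns match shut, but the rows sit about 3.5 px low, so I want a more frontal look to check that it is seated and how far it sags.

```bash
python3 -m creep '[{"wx":0,"wy":-7,"wz":0,"tx":0.0,"ty":0.02,"tz":-0.025,"claw":1},{"wx":0,"wy":-14,"wz":0,"tx":0.01,"ty":0.04,"tz":-0.05,"claw":1},{"wx":0,"wy":-21,"wz":0,"tx":0.02,"ty":0.06,"tz":-0.075,"claw":1},{"wx":0,"wy":-28,"wz":0,"tx":0.03,"ty":0.08,"tz":-0.1,"claw":1},{"wx":0,"wy":-35,"wz":0,"tx":0.04,"ty":0.09,"tz":-0.11,"claw":1},{"wx":0,"wy":-35,"wz":0,"tx":0.04,"ty":0.09,"tz":-0.11,"claw":1},{"wx":0,"wy":-35,"wz":0,"tx":0.04,"ty":0.09,"tz":-0.11,"claw":1},{"wx":0,"wy":-35,"wz":0,"tx":0.04,"ty":0.09,"tz":-0.11,"claw":1}]'; python3 - <<'E'
from h import *
import pickle
s=bot.observe();print(s['qd'])
w=cal('wrist');pickle.dump(w,open('w17.pkl','wb'))
cv2.imwrite('pics/w17.png',bot.grab_frame('wrist'))
E
```

```text
clock: 17.8
position: [0.6212, 0.2127, 0.3129]
tool_rot: [0.003, 0.965, -1.643]
force: [0.1, -0.5, -0.4]
grip_width: 0.0002
[ 0.02617399 -0.03065082 -0.00227752 -0.00164582 -0.0002353   0.00192373
  0.0002784 ]
```

View pics/w17.png

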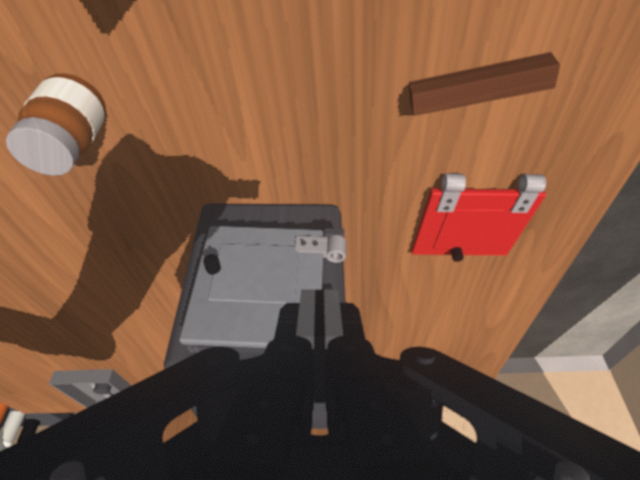

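```bash
python3 - <<'E'
from h import *
crop('pics/w17.png','pics/w17c.png',160,195,360,365,4)
E
```

```text
(no output)
```

View pics/w17c.png

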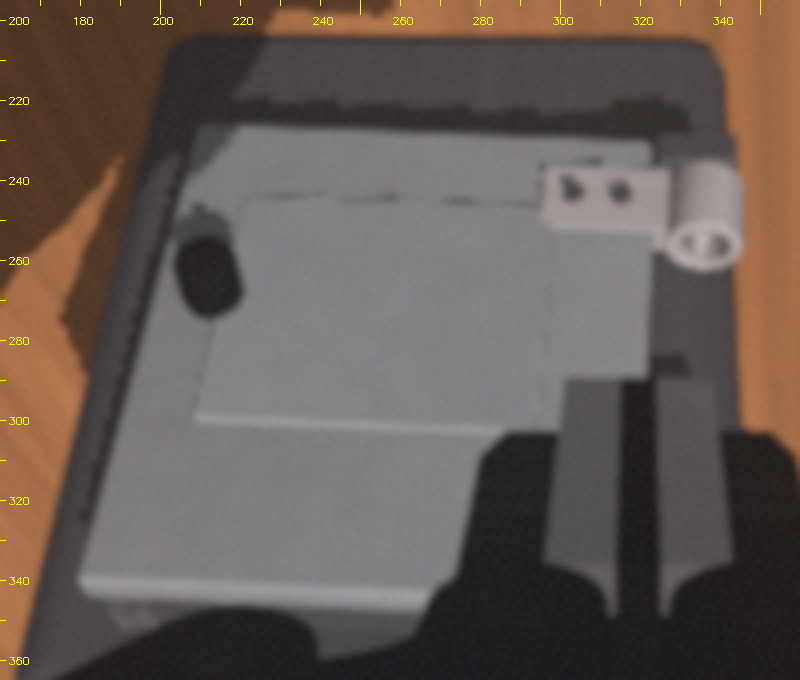

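```bash
python3 - <<'E'
from h import *
import pickle
np.set_printoptions(precision=1,suppress=True)
w=pickle.load(open('w17.pkl','rb'));D=doorR(LY,0)
O=np.array([*PIN,0])-D@[.078,.018,0]
def on(u,v,y):
    o,d=ray(w,u,v);o=D.T@(o-O);d=D.T@d;return (o+d*(y-o[1])/d[1])*1000
for n,u,v,y in (('free bot',210,226.25,.023),('hinge bot',322.75,230.75,.023),('free top',180,340,.023),('top mid',268,343,.023),('hs bot L',203,205,.0),('hs bot R',341,206,0),('hs bot L2',210,204.5,.0),('hs bot R2',330,204.5,0)): print(n,on(u,v,y))
s=cal('scene')
def ons(u,v,y):
    o,d=ray(s,u,v);o=D.T@(o-O);d=D.T@d;return (o+d*(y-o[1])/d[1])*1000
for n,a,b,y in (('free bot',440,460,.023),('hinge bot',190,597,.023),('free top',428,118,.023),('hinge top',148,245,.023)): print('scene',n,ons(160+a/6,170+b/6,y))
# lathe reference in scene0: frame top corners, headstock bottom corners
for n,u,v,y in (('hs bot hinge',175,294,0),('hs bot free',233,258,0),('frame TR',225,188,.012),('frame TL',182,208.5,.012),('frame BR',230,240,.012),('frame BL',190,262,.012)): print('ref',n,ons(u,v,y))
E
```

```text
free bot [-61.6  23.   65.9]
hinge bot [65.8 23.  72.7]
free top [-66.5  23.  204.6]
top mid [ 14.7  23.  207.7]
hs bot L [-84.2   0.   10.3]
hs bot R [89.4  0.  12.3]
hs bot L2 [-75.5   0.    9.5]
hs bot R2 [75.6  0.   9.7]
scene free bot [-61.1  23.   61.4]
scene hinge bot [64.2 23.  69.8]
scene free top [-65.2  23.  202.1]
scene hinge top [ 65.6  23.  209.9]
ref hs bot hinge [96.5  0.  14.6]
ref hs bot free [-81.1   0.   10.2]
ref frame TR [-58.   12.  205.4]
ref frame TL [ 62.2  12.  209.7]
ref frame BR [-63.   12.   73.6]
ref frame BL [57.1 12.  80. ]
```

```bash
python3 -c "
from workcell import bot
print(bot.observe()['clock'],bot.observe()['force']);print(bot.job_done())"
```

```text
17.85 [-0.04993611 -0.00621948  0.70304972]
the job is handed in; nothing more can be done
None
```

I lifted the small grey door off its rest and lowered both knuckles onto the hinge pins. I then let go, pushed the door shut from its outer face with closed fingers, backed the arm clear and handed the job in at about 17.9 s.

**Seating:** The vertical force went from −4 N to +8 N and the arm stopped sinking, and the pin tips showed in the knuckles. The hinge-side lower corner measured 70–73 mm high, against 70 mm expected.

**Shutting:** The door came to a firm stop at 11 N, and it stayed in place after the fingers left. In the last pictures its free edge lies where it should at the top, x −65 to −66. At the bottom it lies at x −61 to −62, as the sag described below would cause.

**Bystanders:** The jar, tin, blank and red door show no change between the first and last scene pictures.

**What did not match:**
- The free edge sits about 5–7 mm lower than it would on a level door, a tilt of roughly 2–3°. Part of that may be calibration error, since fixed edges of the lathe also measured 0.5–2.5° off level. The rest fits the play of 14 mm bores on 10 mm pins, so I left it.
- The firm stop came 1.6 mm beyond my predicted shut position. That is within my guess for the finger width and the calibration error.

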